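Lock the calorimeter platform and nest its cans

ROBOT

A 7-joint arm with a two-finger parallel gripper is mounted at the origin on the work surface. World frame = base frame: x ahead of the robot, y to its left, z up, the work surface at z = 0. Lengths are in m, angles in rad, forces in N, time in s.
With the tool pointing down it reaches from about 0.4 to 0.85 m from the base axis. Payload 4.5 kg.
Tool frame: the origin (TCP) lies at the very end of the fingers, on their centre line; the grasp point (between the pads) lies 19 mm behind it; z points along the fingers, x is the direction in which the jaws open and shut, and the axes are right-handed (so a half turn about z gives the same grasp; the last joint's range is limited). The gripper opens to 88 mm and grips with 3 to 60 N. Pads are 18 mm wide; open, the fingers measure 123 mm over their backs; the gripper's body (75 mm by 187 mm) begins 45 mm behind the grasp point.
Start: joints at [1.271, 0.689, -0.195, 1.565, 0.157, 0.902, -0.215], TCP at [0.205, -0.591, 0.239] pointing down, gripper open.
Joint ranges: [-3.01, 3.01], [-0.46, 2.08], [-1.47, 1.51], [0.13, 2.56], [-1, 4.14], [0.04, 2.09], [-2.66, 2.66]. Speed limits (rad/s): [2.57, 2.57, 3.14, 3.14, 3.14, 3.14, 3.14].

INTERFACE

Orientations are given as a unit quaternion [x, y, z, w].
In Python, from plant import * gives the robot as it stands.
- The arm moves only by the tool apply_moves, never from a script. Its argument "series" is a list of rows, each an object of numbers: "x", "y", "z": the shift along the tool's x, y, z in units of 80 cm (1.0 is 80 cm); "wx", "wy", "wz": the turn, a rotation vector about the tool's x, y, z in units of pi rad (1.0 is pi rad); "fingers": the opening, from -1 (shut) to 1 (fully open), so that 0 is half open. In form: [{"x": .., "y": .., "z": .., "wx": .., "wy": .., "wz": .., "fingers": ..}, ...]. A call has 1 to 8 rows; each row shifts and turns the pose as measured when the row begins, along the tool's axes as they then stand; what a row does not reach is not made up. A row lasts 1/8 s, in which the tool goes at most 62.5 mm and 10.7 degrees, less where a joint would pass 70% of its speed; a pose out of reach is approached as far as the arm can. A call with a number of a shift or a turn outside -1 to 1 is refused whole. A call with a gripper value outside its range is refused whole. The fingers move at their own pace and stop on an object; "force" is the grip in N (left out, the last holds). Time passes only in rows, so rows that do not move let the fingers close. It gives the time, the measured TCP pose, the force and the opening at its end, in the units of the state.
- get_state(): the state, without advancing time (a new reading comes with each control period).
- snapshot(name): name is "scene" or "side" or "wrist"; returns (picture, depth): 400x640x3 uint8, red, green, blue; 400x640 float32, m along the optical axis (not along the pixel's ray), 0 where there is no reading.
- camera_model(name): a dict with "camera_matrix" (3x3 intrinsics, pixels), "world_from_camera" (4x4, takes a point from camera to world coordinates). Camera axes: x right, y up, looking along -z (the intrinsics and any distortion apply to the point x, -y, -z); pixel columns grow to the right and rows downward; lengths in m; the calibration is good to about 2 mm. The wrist camera is an equidistant fisheye: a pixel r from the principal point sees the ray r / f radians off the axis. A picture is of the moment at which its call begins: read the wrist's pose just before it. camera_model takes no time and is no camera call; for the wrist camera it gives the pose at the moment of the call.
- finish_job(): hands the job in, once; it reports no verdict.
The state is a dict: "clock": time; "q": joint angles; "qd": joint speeds; "joint_torque": joint torques, N m; "tool_pos": TCP position; "eef_rot": TCP orientation; "contact_force": force on the tool from outside, world axes, zero at the start; "moment": the same for the moment, N m; "opening": opening from 0.0 (shut) to 1.0 (fully open).
Only numpy, scipy, OpenCV 4.12 (cv2) and the standard library are available. Lean on these libraries where they do the work, as an engineer would, in place of code of your own. Each camera call takes 0.05 s, during which the arm holds its last target. There are 200 camera calls.

TASK

Get the calorimeter ready: first turn the steel platform by its blue lug until its keyway faces the brass locking key, then use the red T-wrench in the recessed screw to tighten it clockwise to its stop, so that the key locks the platform. After that set the largest can upright on the platform inside its raised rim and nest the other cans that are out into it in size order, each standing upright inside the next larger one. Hang the wrench back in its rack, upright with its bar resting on top, at any time after tightening, and leave the other things on the bench alone.

Things in the scene. Friction and masses are not known exactly. Their poses are not given: they have to be found in the camera images.
- platform (a joint): Turning angle of the round steel platform (rad), anticlockwise seen from above. 0: the keyway in its flange faces the brass locking key; at the start it stands 0.5 to 1.35, so it must be turned clockwise. Range -1.6 to 1.6; stiff bearing (0.15 Nm), it stays where it is left. The key enters the keyway within about 0.08 rad of 0.
- screw (a joint): Angle of the recessed clamp screw (rad), growing clockwise seen from above; 0 to 0.25 at the start (slack), stop at 1.3 (tight). Friction 0.1 Nm. Tightening drives a brass key, 8 mm wide and 15 mm per rad, out of the housing and into the keyway; if the keyway does not face it, the key strikes the flange and the screw jams.
- seat (a point): Centre of the platform's upper face, on its upright axis, 25 mm above the bench; the frame turns with the platform. Platform 184 mm over its flange, with a raised rim (inner radius 69 mm, outer 76 mm, 10 mm high) that the largest can stands inside. Keyway, a 22 mm wide notch with a red floor, in the flange at the frame's -y side. The grey base plate under it (200 by 275 mm, 12 mm thick) is fixed.
- lug (a point): Middle of the blue lug by which the platform is turned: an upright block on the flange at the +y side (opposite the keyway), 100 mm out from the platform axis; 14 mm wide (tangentially), 42 mm long (radially, the frame's y), 40 mm high, its top 18 mm above this point, 57 mm above the bench.
- socket (a point): Centre of the floor of the screw's square socket, 16 mm above the bench; x and y are along the sides of the square, z is up. Socket 17 mm across, 20 mm deep, at the bottom of a 24 mm square bore (its own angle fixed) in an aluminium housing 60 by 60 mm whose flat top is 72 mm above the bench. Its axis lies 134 mm from the platform axis. The drive can be put in at any of the four quarter turns.
- wrench_bar (a point): T-handle wrench: centre of its red cross-bar, 90 mm long (x), 20 mm wide (y), 28 mm high (z up). Below it a 14 mm square steel shaft (sides along x and y), 90 mm from the bar's underside to the end, tapering over the last 7 mm to 9 mm. 0.18 kg. At the start it hangs in its rack, upright, bar resting on the rack's top; the position is 104 mm above the shaft's end.
- wrench_tip (a point): Centre of the lower end of the wrench's shaft; x along the bar.
- rack_mouth (a point): Centre of the top of the grey wrench rack, a fixed upright block 64 by 64 mm, 95 mm high, with a 24 mm square bore right through, in which the wrench's shaft hangs freely at any angle while its bar lies on top (bar centre then 14 mm above this point).
- can_a_mid (a point): Centre, half-way up, of the largest insulating can (bare steel): round, straight-sided, open on top, outer diameter 124 mm, height 40 mm, double wall 8 mm thick, bottom 5 mm thick; z is up through its mouth; about 0.2 kg; always present. Smaller cans are taller, so each rim stands 30 mm (smallest: 25 mm) above that of the next larger size when nested.
- can_b_mid (a point): Centre, half-way up, of the second insulating can (white): round, straight-sided, open on top, outer diameter 98 mm, height 65 mm, double wall 8 mm thick, bottom 5 mm thick; z is up through its mouth; about 0.17 kg; present in some runs only. Smaller cans are taller, so each rim stands 30 mm (smallest: 25 mm) above that of the next larger size when nested.
- can_c_mid (a point): Centre, half-way up, of the third insulating can (copper coloured): round, straight-sided, open on top, outer diameter 72 mm, height 90 mm, double wall 8 mm thick, bottom 5 mm thick; z is up through its mouth; about 0.14 kg; present in some runs only. Smaller cans are taller, so each rim stands 30 mm (smallest: 25 mm) above that of the next larger size when nested.
- can_d_mid (a point): Centre, half-way up, of the smallest insulating can (blue): round, straight-sided, open on top, outer diameter 48 mm, height 110 mm, double wall 8 mm thick, bottom 5 mm thick; z is up through its mouth; about 0.11 kg; present in some runs only. Smaller cans are taller, so each rim stands 30 mm (smallest: 25 mm) above that of the next larger size when nested.
- stopper: Bystander, to be left alone: grey-black rubber stopper, 36 mm wide, 28 mm high, standing among the cans; origin at the centre of its underside.
- spatula: Bystander, to be left alone: lab spatula 170 mm long, lying; origin at the centre of its underside (spatula: handle to -x).
- beaker: Bystander, to be left alone: glass beaker 70 mm wide, 90 mm high; origin at the centre of its underside.
- amber: Bystander, to be left alone: amber bottle 68 mm wide, 140 mm high; origin at the centre of its underside.
- jar: Bystander, to be left alone: white jar 72 mm wide, 80 mm high; origin at the centre of its underside.
- notebook: Bystander, to be left alone: notebook 105 by 148 by 12 mm; origin at the centre of its underside.
- tile: Bystander, to be left alone: white ceramic tile 90 by 90 by 10 mm; origin at the centre of its underside.
Mind the look-alikes: they are no part of the job. What is shaped like the part that bears wrench_bar but black is not meant. Leave any purple look-alike of the part that bears can_c_mid alone.

How it is judged:
By the outcome, as a careful person would: the job done as asked, in the order asked, and still so for the second after the job is handed in, with the robot touching nothing.
Of can_b, can_c, can_d only 2 to 3 are there at a start; the rules pass over those that are not, and their reading is None.
At some moment in a run one of can_a, can_b, can_c may be knocked a few centimetres aside while the robot is not near it.
It also fails if it takes over 208 s, if anything falls off the work surface, if the arm or the gripper's body presses on something with over 40 N, if the wrist force passes 120 N, or if a joint passes its speed limit or range.

## Working session

There is one attempt and no reset: what is moved stays moved. The work goes in short steps, Python scripts to look and compute and a tool call to move; the robot and the scene stay as the last step left them, time stands still between calls to the robot, and variables do not carry over. Pictures are saved under pics/ and viewed, about 12 in all and at most 16, crops included, and the job is handed in when it is done.

Besides the shell and the picture viewer there is one more tool, called after ">>>" as name(argument=value, ...) on one line, values as JSON. apply_moves: Moves the arm, as the interface text tells. Its arguments: {"type":"object","properties":{"series":{"type":"array","items":{"type":"object","properties":{"x":{"type":"number"},"y":{"type":"number"},"z":{"type":"number"},"wx":{"type":"number"},"wy":{"type":"number"},"wz":{"type":"number"},"fingers":{"type":"number"}}}},"force":{"type":"number"}},"required":["series"]}

```bash
mkdir -p pics; ls
cat > h.py <<'E'
from plant import *
import numpy as np, cv2
from scipy.spatial.transform import Rotation as R
def save(n,p): cv2.imwrite(f'pics/{p}.png',cv2.cvtColor(n,cv2.COLOR_RGB2BGR))
def cloud(d,m):
    K=np.array(m['camera_matrix']);T=np.array(m['world_from_camera'])
    v,u=np.mgrid[:d.shape[0],:d.shape[1]]
    P=np.stack([(u-K[0,2])/K[0,0]*d,-(v-K[1,2])/K[1,1]*d,-d],-1)
    return P@T[:3,:3].T+T[:3,3]
E
python3 - <<'E'
from h import *
s=get_state();print(s)
for n in('scene','side'):
    p,d=snapshot(n);m=camera_model(n);print(n,m)
    save(p,n+'0');np.savez(n+'0.npz',p=p,c=cloud(d,m),d=d)
E
```

```text
pics
{'clock': 0.0, 'q': array([ 1.27079691,  0.68997962, -0.19446202,  1.56635062,  0.15731924,
        0.90249465, -0.21506636]), 'qd': array([ 8.93030278e-04, -3.31848117e-04,  1.81940977e-03,  7.03035918e-05,
        6.55748577e-04, -1.57892259e-03, -2.30593300e-03]), 'joint_torque': array([ 1.66017999e-04, -5.27568305e+01, -1.26660537e+00, -1.53429508e+01,
       -5.25419740e-02,  6.42418177e-03,  1.45852537e-04]), 'tool_pos': array([ 0.20448516, -0.58993031,  0.23790969]), 'eef_rot': array([ 8.14775931e-01, -5.79775244e-01, -7.99606645e-04, -4.57513609e-04]), 'contact_force': array([-0.08952615, -0.13584053,  0.05702715]), 'moment': array([0.04278014, 0.00088192, 0.02428723]), 'opening': 1.0020267741163134}
scene {'camera_matrix': array([[517.27462338,   0.        , 324.7914447 ],
       [  0.        , 517.27462338, 200.66977284],
       [  0.        ,   0.        ,   1.        ]]), 'world_from_camera': array([[-0.14566886, -0.70917399,  0.68982087,  1.67030711],
       [ 0.9892535 , -0.09554838,  0.11067076,  0.09749566],
       [-0.01257356,  0.69852899,  0.71547128,  1.19329841],
       [ 0.        ,  0.        ,  0.        ,  1.        ]])}
side {'camera_matrix': array([[372.20595794,   0.        , 316.14008775],
       [  0.        , 372.20595794, 197.65578135],
       [  0.        ,   0.        ,   1.        ]]), 'world_from_camera': array([[-0.8493325 ,  0.37195338, -0.37454637,  0.24621416],
       [-0.5277757 , -0.58583935,  0.61501632,  0.53712007],
       [ 0.0093334 ,  0.72002982,  0.69388036,  0.75066926],
       [ 0.        ,  0.        ,  0.        ,  1.        ]])}
```

View pics/scene0.png

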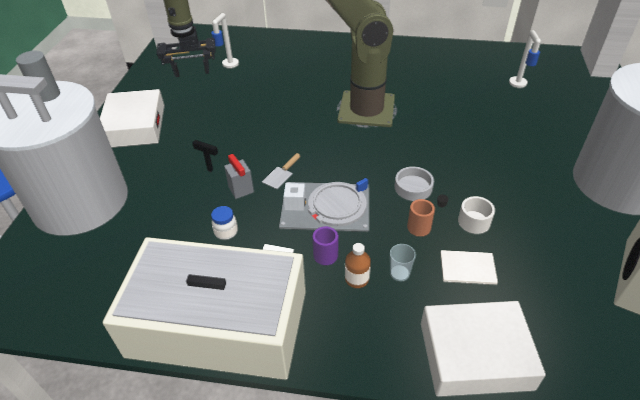

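View pics/side0.png

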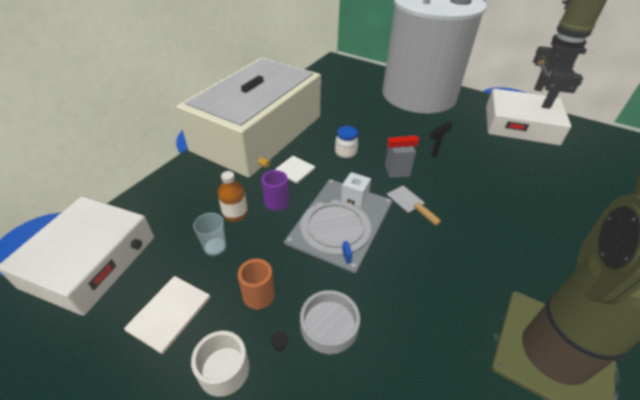

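The scene view shows can a (415,182), can b (476,214), can c (421,217), the platform (337,203) with its lug at (362,185), the housing (294,195), the red wrench in its rack at (238,165), and decoys: a black wrench (205,150) and a purple can (325,245). Can d isn't there. Next I measure these.

```bash
cat > meas.py <<'E'
from h import *
def fitc(P):
    A=np.c_[2*P[:,:2],np.ones(len(P))];b=(P[:,:2]**2).sum(1)
    for _ in range(6):
        x=np.linalg.lstsq(A,b,rcond=None)[0];r=np.sqrt(x[2]+x[0]**2+x[1]**2)
        e=abs(np.hypot(*(P[:,:2]-x[:2]).T)-r);k=e<max(2*np.median(e),.003);P=P[k];A=A[k];b=b[k]
    return x[:2],r,len(P)
def box(sl,d): return d['c'][sl[1]:sl[3],sl[0]:sl[2]].reshape(-1,3),cv2.cvtColor(d['p'],cv2.COLOR_RGB2HSV)[sl[1]:sl[3],sl[0]:sl[2]].reshape(-1,3)
E
python3 - <<'E'
from meas import *
S={n:np.load(n+'0.npz') for n in('scene','side')}
def top(name,cam,sl,h,t=.004):
    P,H=box(sl,S[cam]);zs=P[:,2];Q=P[abs(zs-h)<t]
    print(name,cam,len(Q),fitc(Q) if len(Q)>5 else '', Q.mean(0).round(4), np.percentile(zs,[2,50,98]).round(3))
top('a','scene',(390,160,438,202),.04);top('a','side',(298,285,362,355),.04)
top('b','scene',(455,195,498,236),.065);top('b','side',(188,328,252,398),.065)
top('c','scene',(406,196,438,238),.09);top('c','side',(235,256,277,310),.09)
top('plrim','scene',(300,180,372,228),.035,.003);top('plrim','side',(295,195,378,262),.035,.003)
top('house','scene',(280,178,308,214),.072);top('house','side',(338,170,374,208),.072)
for cam,sl in(('scene',(352,176,372,194)),('side',(335,236,358,266))):
    P,H=box(sl,S[cam]);k=(H[:,0]>105)&(H[:,0]<130)&(H[:,1]>130)
    Q=P[k];print('lug',cam,k.sum(),Q.mean(0),Q[Q[:,2]>.05].mean(0),Q[:,2].max())
for cam,sl in(('scene',(222,148,255,178)),('side',(380,130,424,152))):
    P,H=box(sl,S[cam]);k=((H[:,0]<8)|(H[:,0]>172))&(H[:,1]>150)
    Q=P[k];Z=Q[Q[:,2]>.115];c,sz,a=cv2.minAreaRect((Z[:,:2]*1000).astype(np.float32));w,vv=np.linalg.eigh(np.cov(Z[:,:2].T));print('bar',cam,k.sum(),Q[:,2].max(),Z.mean(0),c,sz,a,'dir',vv[:,1])
for cam,sl in(('scene',(305,208,325,224)),('side',(335,170,380,215))):
    P,H=box(sl,S[cam]);k=((H[:,0]<8)|(H[:,0]>172))&(H[:,1]>130)
    if k.sum(): print('keyway',cam,k.sum(),P[k].mean(0))
top('rack','scene',(222,155,258,200),.095)
for nm,sl in(('stopper',(436,194,450,208)),('purple',(312,226,340,264))):
    P,H=box(sl,S['scene']);Q=P[P[:,2]>.015];print(nm,Q.mean(0))
for n in S:
    s=5; p=S[n]['p']
    cv2.imwrite(f'pics/crop_{n}.png',cv2.cvtColor(cv2.resize(p[140:240,220:380] if n=='scene' else p[120:270,280:440],None,fx=5 if n=='scene' else 4,fy=5 if n=='scene' else 4),cv2.COLOR_RGB2BGR))
E
```

```text
a scene 189 (array([0.4232481 , 0.19053846]), np.float64(0.05776252889982063), 123) [0.4227 0.1912 0.0392] [-0.005  0.004  0.087]
a side 692 (array([0.41886207, 0.19271378]), np.float64(0.05783235441687453), 614) [0.4169 0.1949 0.04  ] [-0.002  0.005  0.042]
b scene 200 (array([0.55057899, 0.37982341]), np.float64(0.04547606407011338), 136) [0.5521 0.3796 0.064 ] [-0.005  0.013  0.066]
b side 734 (array([0.54600851, 0.38142686]), np.float64(0.04489136395292723), 678) [0.5453 0.3837 0.065 ] [-0.002  0.006  0.067]
c scene 147 (array([0.59574306, 0.21243783]), np.float64(0.032359550126894475), 101) [0.597  0.214  0.0893] [-0.005  0.028  0.092]
c side 347 (array([0.59114117, 0.21496914]), np.float64(0.03218436182160859), 262) [0.5913 0.2155 0.0899] [-0.001  0.034  0.092]
plrim scene 232 (array([ 0.54401096, -0.04601829]), np.float64(0.07247710041060701), 136) [ 0.5403 -0.0459  0.0344] [-0.003  0.022  0.07 ]
plrim side 436 (array([ 0.53950926, -0.04481261]), np.float64(0.07318255465106943), 254) [ 0.5388 -0.048   0.035 ] [-0.001  0.024  0.053]
house scene 198 (array([ 0.5554831 , -0.17872
[... 413 characters left out ...]
11] 0.7506692583932295
bar scene 165 0.12737926466347504 [ 0.50791885 -0.37068762  0.12156265] (506.00042724609375, -370.89990234375) (86.43477630615234, 20.25856590270996) 39.61824035644531 dir [-0.76867445 -0.6396402 ]
bar side 300 0.12581317677980053 [ 0.50097449 -0.36697675  0.12153395] (501.29583740234375, -369.9498291015625) (89.83515167236328, 22.171710968017578) 37.470001220703125 dir [-0.77555901 -0.63127508]
keyway scene 11 [ 0.6001705  -0.10755604  0.01146734]
rack scene 140 (array([ 0.50675412, -0.37003165]), np.float64(0.03269928316861333), 83) [ 0.5096 -0.3726  0.0945] [-0.006  0.007  0.123]
stopper [0.48758158 0.28152127 0.0250533 ]
purple [ 0.75245481 -0.0518942   0.0687458 ]
```

View pics/crop_scene.png

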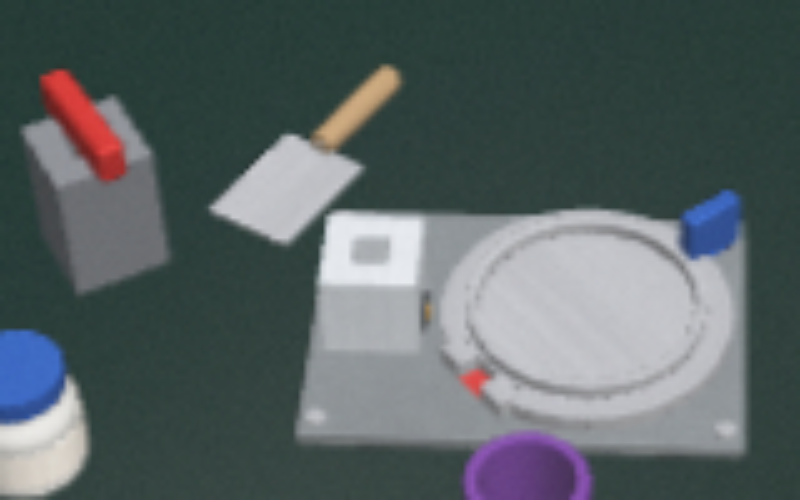

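The crop shows the keyway's red floor at crop (475,380), the key at (427,310), and the lug at (712,225). The two cameras differ by about 4 mm, so I average them. That puts the platform at (0.542,-0.045), the housing at (0.554,-0.178), 133 mm apart as it should be, and the platform angle at about 0.65 rad.

```bash
cat >> h.py <<'E'
def psi(s=None):
    s=s or get_state();r=R.from_quat(s['eef_rot']).as_matrix();return np.degrees(np.arctan2(r[1,0],r[0,0]))
def down(ps):
    a=np.radians(ps);return R.from_matrix(np.array([[np.cos(a),np.sin(a),0],[np.sin(a),-np.cos(a),0],[0,0,-1]]))
def plan(p,ps,step=.055,ang=9.5,p0=None,r0=None):
    s=get_state();p0=s['tool_pos'] if p0 is None else p0;r0=R.from_quat(s['eef_rot']) if r0 is None else r0
    rt=down(ps);v=(r0.inv()*rt).as_rotvec();dp=np.array(p)-p0
    n=max(1,int(np.ceil(max(np.linalg.norm(dp)/step,np.degrees(np.linalg.norm(v))/ang))))
    for i in range(n):
        ri=r0*R.from_rotvec(v*i/n);d=ri.inv().apply(dp/n)/.8;w=v/n/np.pi
        print(f'{i+1}/{n}',dict(zip(('x','y','z'),d.round(4))),dict(zip(('wx','wy','wz'),w.round(4))))
    return np.array(p),rt
def st():
    s=get_state();print('t',round(s['clock'],2),'pos',s['tool_pos'].round(4),'psi',psi(s).round(2),'F',s['contact_force'].round(1),'M',s['moment'].round(2),'op',round(s['opening'],3),'q',s['q'].round(2))
E
python3 - <<'E'
from meas import *
S={n:np.load(n+'0.npz') for n in('scene','side')}
for cam,sl in(('scene',(352,176,372,194)),('side',(335,236,358,266))):
    P,H=box(sl,S[cam]);k=(H[:,0]>105)&(H[:,0]<130)&(H[:,1]>130)&(P[:,2]<.065)
    Q=P[k];Z=Q[Q[:,2]>.053];print('lug',cam,k.sum(),Q.mean(0),Z.mean(0),len(Z))
p,r=plan([.40,-.30,.25],-30)
plan([.4745,.0286,.14],42.3,p0=p,r0=r)
E
```

```text
lug scene 110 [0.47380142 0.02706323 0.04360935] [0.4714467  0.02620121 0.05631371] 33
lug side 121 [0.46655533 0.03243146 0.04847742] [0.46767522 0.02944734 0.05696583] 62
1/7 {'x': np.float64(-0.0375), 'y': np.float64(-0.0499), 'z': np.float64(-0.0021)} {'wx': np.float64(-0.0), 'wy': np.float64(0.0001), 'wz': np.float64(-0.0324)}
2/7 {'x': np.float64(-0.0322), 'y': np.float64(-0.0535), 'z': np.float64(-0.0021)} {'wx': np.float64(-0.0), 'wy': np.float64(0.0001), 'wz': np.float64(-0.0324)}
3/7 {'x': np.float64(-0.0266), 'y': np.float64(-0.0565), 'z': np.float64(-0.0021)} {'wx': np.float64(-0.0), 'wy': np.float64(0.0001), 'wz': np.float64(-0.0324)}
4/7 {'x': np.float64(-0.0207), 'y': np.float64(-0.0589), 'z': np.float64(-0.0021)} {'wx': np.float64(-0.0), 'wy': np.float64(0.0001), 'wz': np.float64(-0.0324)}
5/7 {'x': np.float64(-0.0146), 'y': np.float64(-0.0607), 'z': np.float64(-0.0021)} {'wx': np.float64(-0.0), 'wy': np.float64(0.0001), 'wz': np.float64(-0.0324)}
6/7 {'x': np.float64(-0.0084), 'y': np.float64(-0.0619), 'z': np.float64(-0.0021)} {'wx': np.float64(-0.0), 'wy': np.float
[... 738 characters left out ...]
.0172)} {'wx': np.float64(0.0), 'wy': np.float64(0.0), 'wz': np.float64(-0.0502)}
5/8 {'x': np.float64(0.0171), 'y': np.float64(-0.0498), 'z': np.float64(0.0172)} {'wx': np.float64(0.0), 'wy': np.float64(0.0), 'wz': np.float64(-0.0502)}
6/8 {'x': np.float64(0.0247), 'y': np.float64(-0.0465), 'z': np.float64(0.0172)} {'wx': np.float64(0.0), 'wy': np.float64(0.0), 'wz': np.float64(-0.0502)}
7/8 {'x': np.float64(0.0317), 'y': np.float64(-0.042), 'z': np.float64(0.0172)} {'wx': np.float64(0.0), 'wy': np.float64(0.0), 'wz': np.float64(-0.0502)}
8/8 {'x': np.float64(0.0379), 'y': np.float64(-0.0365), 'z': np.float64(0.0172)} {'wx': np.float64(0.0), 'wy': np.float64(0.0), 'wz': np.float64(-0.0502)}
```

>>> apply_moves(series=[{"x":-0.0375,"y":-0.05,"z":-0.002,"wz":-0.0324},{"x":-0.032,"y":-0.0535,"z":-0.002,"wz":-0.0324},{"x":-0.0265,"y":-0.0565,"z":-0.002,"wz":-0.0324},{"x":-0.0205,"y":-0.059,"z":-0.002,"wz":-0.0324},{"x":-0.0145,"y":-0.0605,"z":-0.002,"wz":-0.0324},{"x":-0.0085,"y":-0.062,"z":-0.002,"wz":-0.0324},{"x":-0.002,"y":-0.0625,"z":-0.002,"wz":-0.0324}])

```text
schema error: expected keys x, y, z, wx, wy, wz, fingers
```

```bash
python3 -c "
from h import *
st();plan([.4705,.0282,.14],44)"
```

```text
t 0.1 pos [ 0.2046 -0.59    0.238 ] psi -70.87 F [0.1 0.  0.5] M [-0.02 -0.07 -0.01] op 0.995 q [ 1.27  0.69 -0.19  1.57  0.16  0.9  -0.22]
1/13 {'x': np.float64(-0.0478), 'y': np.float64(-0.0436), 'z': np.float64(0.0095)} {'wx': np.float64(-0.0), 'wy': np.float64(0.0), 'wz': np.float64(-0.0491)}
2/13 {'x': np.float64(-0.0405), 'y': np.float64(-0.0505), 'z': np.float64(0.0095)} {'wx': np.float64(-0.0), 'wy': np.float64(0.0), 'wz': np.float64(-0.0491)}
3/13 {'x': np.float64(-0.0323), 'y': np.float64(-0.0561), 'z': np.float64(0.0095)} {'wx': np.float64(-0.0), 'wy': np.float64(0.0), 'wz': np.float64(-0.0491)}
4/13 {'x': np.float64(-0.0233), 'y': np.float64(-0.0604), 'z': np.float64(0.0095)} {'wx': np.float64(-0.0), 'wy': np.float64(0.0), 'wz': np.float64(-0.0491)}
5/13 {'x': np.float64(-0.0137), 'y': np.float64(-0.0632), 'z': np.float64(0.0095)} {'wx': np.float64(-0.0), 'wy': np.float64(0.0), 'wz': np.float64(-0.0491)}
6/13 {'x': np.float64(-0.0038), 'y': np.float64(-0.0646), 'z': np.float64(0.0095)} {'wx': np.float64(-0.0), 'wy': np.float64(0.0), 'wz': np.float64(-0.0491)}
7/13 {'x': n
[... 389 characters left out ...]
: np.float64(-0.0), 'wy': np.float64(0.0), 'wz': np.float64(-0.0491)}
10/13 {'x': np.float64(0.0342), 'y': np.float64(-0.0549), 'z': np.float64(0.0094)} {'wx': np.float64(-0.0), 'wy': np.float64(0.0), 'wz': np.float64(-0.0491)}
11/13 {'x': np.float64(0.0423), 'y': np.float64(-0.049), 'z': np.float64(0.0094)} {'wx': np.float64(-0.0), 'wy': np.float64(0.0), 'wz': np.float64(-0.0491)}
12/13 {'x': np.float64(0.0493), 'y': np.float64(-0.0419), 'z': np.float64(0.0094)} {'wx': np.float64(-0.0), 'wy': np.float64(0.0), 'wz': np.float64(-0.0491)}
13/13 {'x': np.float64(0.0551), 'y': np.float64(-0.0339), 'z': np.float64(0.0094)} {'wx': np.float64(-0.0), 'wy': np.float64(0.0), 'wz': np.float64(-0.0491)}
```

>>> apply_moves(series=[{"x":-0.0375,"y":-0.05,"z":-0.002,"wx":0,"wy":0,"wz":-0.0324,"fingers":1},{"x":-0.032,"y":-0.0535,"z":-0.002,"wx":0,"wy":0,"wz":-0.0324,"fingers":1},{"x":-0.0265,"y":-0.0565,"z":-0.002,"wx":0,"wy":0,"wz":-0.0324,"fingers":1},{"x":-0.0205,"y":-0.059,"z":-0.002,"wx":0,"wy":0,"wz":-0.0324,"fingers":1},{"x":-0.0145,"y":-0.0605,"z":-0.002,"wx":0,"wy":0,"wz":-0.0324,"fingers":1},{"x":-0.0085,"y":-0.062,"z":-0.002,"wx":0,"wy":0,"wz":-0.0324,"fingers":1},{"x":-0.002,"y":-0.0625,"z":-0.002,"wx":0,"wy":0,"wz":-0.0324,"fingers":1}])

```text
clock: 0.98
tool_pos: [0.3998, -0.2939, 0.2466]
eef_rot: [0.968, -0.253, -0.002, -0.0]
contact_force: [0.7, -0.1, 0.1]
opening: 0.999
```

```bash
python3 - <<'E'
s=open('h.py').read()
i=s.index("        print(f'{i+1}");j=s.index("    return np.array(p),rt")
s=s[:i]+"        print(i+1,*d.round(4),'|',*w.round(4))\n"+s[j:]
open('h.py','w').write(s)
E
python3 -c "
from h import *
st();plan([.4705,.0282,.14],44)"
```

```text
t 0.97 pos [ 0.3998 -0.2939  0.2466] psi -29.29 F [ 0.7 -0.1  0.1] M [-0.08 -0.04 -0.03] op 0.999 q [ 0.79  0.53 -0.39  1.93  0.29  0.74 -0.27]
1 -0.0149 -0.0493 0.0167 | -0.0001 0.0002 -0.0509
2 -0.0069 -0.0511 0.0167 | -0.0001 0.0002 -0.0509
3 0.0013 -0.0515 0.0167 | -0.0001 0.0002 -0.0509
4 0.0095 -0.0506 0.0167 | -0.0001 0.0002 -0.0509
5 0.0174 -0.0485 0.0166 | -0.0001 0.0002 -0.0509
6 0.0249 -0.0451 0.0166 | -0.0001 0.0002 -0.0509
7 0.0318 -0.0406 0.0166 | -0.0001 0.0002 -0.0509
8 0.0378 -0.035 0.0166 | -0.0001 0.0002 -0.0509
```

Tracking is good.

>>> apply_moves(series=[{"x":-0.015,"y":-0.0493,"z":0.0167,"wx":0,"wy":0,"wz":-0.051,"fingers":0},{"x":-0.007,"y":-0.051,"z":0.0167,"wx":0,"wy":0,"wz":-0.051,"fingers":0},{"x":0.0013,"y":-0.0515,"z":0.0167,"wx":0,"wy":0,"wz":-0.051,"fingers":0},{"x":0.0095,"y":-0.0506,"z":0.0167,"wx":0,"wy":0,"wz":-0.051,"fingers":0},{"x":0.0174,"y":-0.0485,"z":0.0167,"wx":0,"wy":0,"wz":-0.051,"fingers":0},{"x":0.025,"y":-0.045,"z":0.0167,"wx":0,"wy":0,"wz":-0.051,"fingers":0},{"x":0.0318,"y":-0.0406,"z":0.0167,"wx":0,"wy":0,"wz":-0.051,"fingers":0},{"x":0.0378,"y":-0.035,"z":0.0167,"wx":0,"wy":0,"wz":-0.051,"fingers":0}])

```text
clock: 1.98
tool_pos: [0.4674, 0.0402, 0.1371]
eef_rot: [0.918, 0.396, -0.0, -0.001]
contact_force: [1.1, -0.1, -0.0]
opening: 0.496
```

```bash
python3 -c "
from h import *
st();p,r=plan([.4705,.0282,.14],44);plan([.4705,.0282,.038],44,p0=p,r0=r)
p,d=snapshot('wrist');m=camera_model('wrist');save(p,'w1');print(m);np.savez('w1.npz',p=p,d=d)
"
```

```text
t 1.98 pos [0.4674 0.0402 0.1371] psi 46.61 F [ 1.1 -0.1 -0. ] M [-0.03 -0.15  0.02] op 0.496 q [ 0.15  0.72 -0.54  2.11  0.75  0.52 -0.14]
1 -0.0083 0.013 -0.0037 | -0.0005 -0.0001 0.0145
1 0.0 0.0 0.0638 | 0.0 0.0 0.0
2 0.0 0.0 0.0638 | 0.0 0.0 0.0
{'camera_matrix': array([[309.70691629,   0.        , 319.84062843],
       [  0.        , 309.70691629, 193.04847079],
       [  0.        ,   0.        ,   1.        ]]), 'world_from_camera': array([[ 0.67790206, -0.69909934, -0.22739593,  0.40962194],
       [ 0.73510947,  0.64795536,  0.19941894,  0.10067891],
       [ 0.00792876, -0.30234741,  0.95316482,  0.28242159],
       [ 0.        ,  0.        ,  0.        ,  1.        ]])}
```

View pics/w1.png

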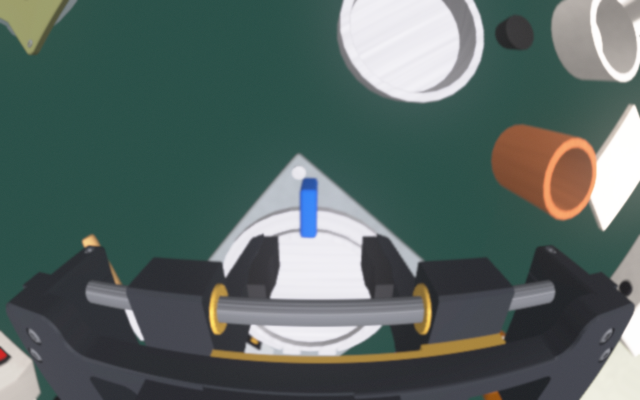

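The wrist view shows the lug's top face at about (309,192) to (309,236), between the two fingers. I cast that onto z=0.057, and likewise for the other parts.

```bash
cat >> h.py <<'E'
def wray(m,u,v,z):
    K=np.array(m['camera_matrix']);T=np.array(m['world_from_camera'])
    a=np.array([u-K[0,2],v-K[1,2]]);r=np.hypot(*a);t=r/K[0,0]
    d=np.array([a[0]/r*np.sin(t),-a[1]/r*np.sin(t),-np.cos(t)]);w=T[:3,:3]@d
    return T[:3,3]+w*(z-T[2,3])/w[2]
E
python3 -c "
from h import *
m=camera_model('wrist')
p=np.load('w1.npz')['p'];H=cv2.cvtColor(p,cv2.COLOR_RGB2HSV)
k=((H[...,0]>100)&(H[...,0]<130)&(H[...,1]>150))[170:245,295:325]
v,u=np.nonzero(k);v+=170;u+=295
for r in range(178,240,6): q=u[v==r];print(r,q.min() if len(q) else '',q.max() if len(q) else '',p[r,309])
a,b,c=[wray(m,309.5,y,.057) for y in(192,214,236)]
print(a,b,c,np.linalg.norm(a-c))
d=a-c;print(np.degrees(np.arctan2(d[1],d[0])), np.linalg.norm(b[:2]-[.5418,-.0454]),np.degrees(np.arctan2(b[1]+.0454,b[0]-.5418)))
"
```

```text
178   [ 97 118 167]
184 303 315 [ 44  84 161]
190 301 316 [ 51 114 224]
196 301 316 [ 57 135 246]
202 301 315 [ 59 136 246]
208 301 316 [ 60 136 246]
214 301 315 [ 62 136 247]
220 301 315 [ 62 136 246]
226 301 315 [ 63 137 246]
232 301 315 [ 66 138 246]
238   [198 207 235]
[0.45742114 0.04829969 0.057     ] [0.47053635 0.03594089 0.057     ] [0.48438801 0.02284958 0.057     ] 0.03707992443904538
136.65747384874558 0.1081427172583338 131.2219584422211
```

```bash
python3 -c "
from h import *
p,r=plan([.4695,.031,.14],45.5);plan([.4695,.031,.036],45.5,p0=p,r0=r)
"
```

```text
1 -0.0145 0.0153 -0.0047 | -0.002 -0.0023 0.0102
1 0.0 0.0 0.065 | 0.0 0.0 0.0
2 0.0 0.0 0.065 | 0.0 0.0 0.0
```

>>> apply_moves(series=[{"x":-0.0145,"y":0.0153,"z":-0.0047,"wx":-0.002,"wy":-0.002,"wz":0.01,"fingers":-0.1},{"x":0,"y":0,"z":0,"wx":0,"wy":0,"wz":0,"fingers":-0.1},{"x":0,"y":0,"z":0.06,"wx":0,"wy":0,"wz":0,"fingers":-0.1}], force=8)

```text
clock: 2.4
tool_pos: [0.4718, 0.0296, 0.0932]
eef_rot: [0.923, 0.385, 0.003, 0.001]
contact_force: [1.6, -1.0, 0.1]
opening: 0.451
```

```bash
python3 -c "
from h import *
st();plan([.4695,.031,.036],45.5)
"
```

```text
t 2.4 pos [0.4718 0.0296 0.0932] psi 45.25 F [ 1.6 -1.   0.1] M [-0.08 -0.22  0.  ] op 0.451 q [ 0.1   0.79 -0.43  2.13  0.87  0.39 -0.24]
1 -0.0006 -0.0018 0.0357 | 0.0006 -0.0008 -0.0007
2 -0.0005 -0.0017 0.0357 | 0.0006 -0.0008 -0.0007
```

>>> apply_moves(series=[{"x":-0.0005,"y":-0.0017,"z":0.036,"wx":0.0006,"wy":-0.0008,"wz":0,"fingers":-0.1},{"x":-0.0005,"y":-0.0017,"z":0.036,"wx":0.0006,"wy":-0.0008,"wz":0,"fingers":-0.1},{"x":0,"y":0,"z":0,"wx":0,"wy":0,"wz":0,"fingers":-0.1},{"x":0,"y":0,"z":0,"wx":0,"wy":0,"wz":0,"fingers":-1},{"x":0,"y":0,"z":0,"wx":0,"wy":0,"wz":0,"fingers":-1},{"x":0,"y":0,"z":0,"wx":0,"wy":0,"wz":0,"fingers":-1}], force=8)

```text
clock: 3.15
tool_pos: [0.4699, 0.0247, 0.0357]
eef_rot: [0.925, 0.379, -0.0, 0.001]
contact_force: [0.5, 0.2, -8.5]
opening: 0.158
```

```bash
python3 -c "
from h import *
st()
s=get_state();c=np.array([.5418,-.0454]);d=s['tool_pos'][:2]-c;print(np.hypot(*d),np.degrees(np.arctan2(d[1],d[0])))
"
```

```text
t 3.15 pos [0.4699 0.0247 0.0357] psi 44.57 F [ 0.5  0.2 -8.5] M [ 0.01 -0.24  0.13] op 0.158 q [-0.01  0.89 -0.23  2.16  1.02  0.21 -0.39]
0.10047934497720801 135.72336642347082
```

>>> apply_moves(series=[{"x":0.011,"y":0.0005,"z":-0.001,"wx":0,"wy":0,"wz":0.0278,"fingers":-1},{"x":0.011,"y":0.0005,"z":-0.001,"wx":0,"wy":0,"wz":0.0278,"fingers":-1},{"x":0.011,"y":0.0005,"z":0,"wx":0,"wy":0,"wz":0.0278,"fingers":-1},{"x":0.011,"y":0.0005,"z":0,"wx":0,"wy":0,"wz":0.0278,"fingers":-1},{"x":0.011,"y":0.0005,"z":0,"wx":0,"wy":0,"wz":0.0278,"fingers":-1},{"x":0.011,"y":0.0005,"z":0,"wx":0,"wy":0,"wz":0.0278,"fingers":-1},{"x":0.011,"y":0.0005,"z":0,"wx":0,"wy":0,"wz":0.0278,"fingers":-1}], force=8)

```text
clock: 4.03
tool_pos: [0.5206, 0.0522, 0.0366]
eef_rot: [0.997, 0.075, -0.004, 0.0]
contact_force: [0.0, -0.9, -4.9]
opening: 0.165
```

```bash
cat > lug.py <<'E'
from h import *
st()
s=get_state();c=np.array([.5418,-.0454]);d=s['tool_pos'][:2]-c;print(np.hypot(*d),np.degrees(np.arctan2(d[1],d[0])))
a=np.radians(95.2);plan([c[0]+.1005*np.cos(a),c[1]+.1005*np.sin(a),.037],5.2-1.1,step=.009,ang=5)
E
python3 lug.py
```

```text
t 4.03 pos [0.5206 0.0522 0.0366] psi 8.61 F [ 0.  -0.9 -4.9] M [-0.06 -0.26  0.23] op 0.165 q [-0.03  0.91 -0.27  1.99  0.67  0.34 -0.69]
0.09984736300894345 102.28551143576881
1 0.0077 -0.0004 -0.0003 | 0.0 0.0013 0.0125
2 0.0077 -0.0007 -0.0003 | 0.0 0.0013 0.0125
```

>>> apply_moves(series=[{"x":0.0077,"y":-0.0004,"z":0,"wx":0,"wy":0.001,"wz":0.0125,"fingers":-1},{"x":0.0077,"y":-0.0004,"z":0,"wx":0,"wy":0,"wz":0.0125,"fingers":-1},{"x":0,"y":0,"z":0,"wx":0,"wy":0,"wz":0,"fingers":-1}], force=8)

```text
clock: 4.4
tool_pos: [0.5329, 0.054, 0.0366]
eef_rot: [0.999, 0.034, -0.003, 0.0]
contact_force: [2.1, 1.5, -5.9]
opening: 0.157
```

```bash
cat > key.py <<'E'
import sys
from meas import *
c=np.array([.5418,-.0454])
n='scene';p,d=snapshot(n);C=cloud(d,camera_model(n))
sl=(285,195,345,228)
P,H=box(sl,dict(c=C,p=p));k=((H[:,0]<8)|(H[:,0]>172))&(H[:,1]>130)&(P[:,2]<.03)&(np.hypot(*(P[:,:2]-[.544,-.046]).T)<.1)
print('keyway',k.sum(),P[k].mean(0));e=P[k].mean(0)[:2]-[.544,-.046];print(np.degrees(np.arctan2(e[1],e[0])),np.hypot(*e))
cv2.imwrite(f'pics/{sys.argv[1]}.png',cv2.cvtColor(cv2.resize(p[165:235,260:390],None,fx=6,fy=6,interpolation=cv2.INTER_CUBIC),cv2.COLOR_RGB2BGR))
E
python3 lug.py; python3 key.py k1
```

```text
t 4.4 pos [0.5329 0.054  0.0366] psi 3.91 F [ 2.1  1.5 -5.9] M [ 0.04 -0.53  0.01] op 0.157 q [-0.03  0.91 -0.27  1.96  0.63  0.36 -0.72]
0.0998311595681142 95.13229830315606
1 -0.0002 -0.0008 -0.0005 | 0.0 0.0018 -0.0011
keyway 6 [ 0.54062343 -0.13157915  0.01127568]
-92.25946379548049 0.08564573559377836
```

View pics/k1.png

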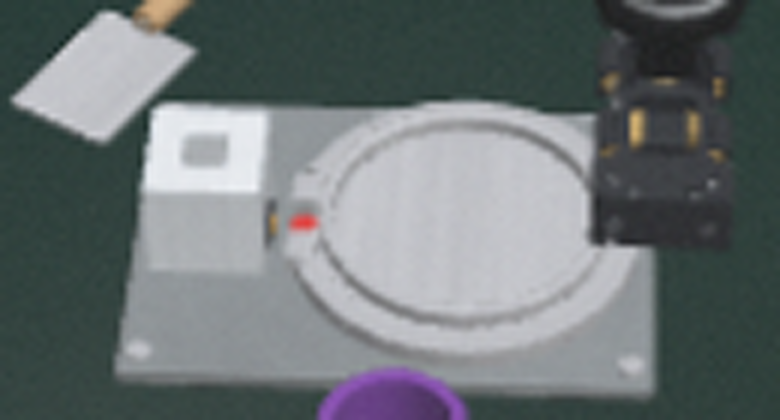

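The keyway's red floor (crop 303,222) lines up with the brass key (272,222). I let go of the lug and head for the wrench.

>>> apply_moves(series=[{"x":0,"y":0,"z":0,"wx":0,"wy":0,"wz":0,"fingers":-0.2},{"x":0,"y":0,"z":0,"wx":0,"wy":0,"wz":0,"fingers":-0.2},{"x":0,"y":0,"z":0,"wx":0,"wy":0,"wz":0,"fingers":-0.2},{"x":0,"y":0,"z":-0.06,"wx":0,"wy":0,"wz":0,"fingers":-0.2},{"x":0,"y":0,"z":-0.07,"wx":0,"wy":0,"wz":0,"fingers":-0.2},{"x":0,"y":0,"z":-0.07,"wx":0,"wy":0,"wz":0,"fingers":0},{"x":0,"y":0,"z":-0.05,"wx":0,"wy":0,"wz":0,"fingers":0}])

```text
clock: 5.32
tool_pos: [0.5315, 0.0539, 0.2404]
eef_rot: [0.999, 0.036, -0.006, 0.001]
contact_force: [0.5, -0.1, -0.4]
opening: 0.499
```

```bash
python3 -c "
from h import *
st();plan([.5037,-.3705,.20],-50.5,step=.06,ang=8)
"
```

```text
t 5.33 pos [0.5315 0.0539 0.2404] psi 4.08 F [ 0.5 -0.1 -0.4] M [-0.09 -0.14 -0.03] op 0.499 q [ 0.14  0.61 -0.53  1.82  0.4   0.84 -0.52]
1 -0.009 0.0658 0.0065 | 0.0003 0.0004 0.0379
2 -0.0011 0.0664 0.0065 | 0.0003 0.0004 0.0379
3 0.0068 0.0661 0.0064 | 0.0003 0.0004 0.0379
4 0.0146 0.0648 0.0064 | 0.0003 0.0004 0.0379
5 0.0222 0.0626 0.0063 | 0.0003 0.0004 0.0379
6 0.0295 0.0596 0.0063 | 0.0003 0.0004 0.0379
7 0.0363 0.0557 0.0063 | 0.0003 0.0004 0.0379
8 0.0427 0.051 0.0063 | 0.0003 0.0004 0.0379
```

>>> apply_moves(series=[{"x":-0.009,"y":0.0658,"z":0,"wx":0,"wy":0,"wz":0.038,"fingers":0},{"x":-0.001,"y":0.0664,"z":0,"wx":0,"wy":0,"wz":0.038,"fingers":0},{"x":0.007,"y":0.066,"z":0,"wx":0,"wy":0,"wz":0.038,"fingers":0},{"x":0.0145,"y":0.065,"z":0,"wx":0,"wy":0,"wz":0.038,"fingers":0},{"x":0,"y":0,"z":0,"wx":0,"wy":0,"wz":0,"fingers":0}])

```text
clock: 5.95
tool_pos: [0.5187, -0.1633, 0.2458]
eef_rot: [0.978, -0.208, -0.001, 0.001]
contact_force: [0.3, 1.4, -0.2]
opening: 0.499
```

```bash
python3 -c "
from h import *
st();
p,d=snapshot('wrist');m=camera_model('wrist');np.savez('w2.npz',p=p,d=d,T=m['world_from_camera'],K=m['camera_matrix']);save(p,'w2')
plan([.5037,-.3705,.20],-50.5,step=.06,ang=8)
"
```

```text
t 5.95 pos [ 0.5187 -0.1633  0.2458] psi -24.03 F [ 0.3  1.4 -0.2] M [-0.01 -0.07 -0.01] op 0.499 q [ 0.47  0.59 -0.41  1.8   0.31  0.82 -0.51]
1 0.022 0.0622 0.0144 | 0.0 0.0001 0.0372
2 0.0291 0.0592 0.0144 | 0.0 0.0001 0.0372
3 0.0358 0.0554 0.0144 | 0.0 0.0001 0.0372
4 0.042 0.0509 0.0144 | 0.0 0.0001 0.0372
```

View pics/w2.png

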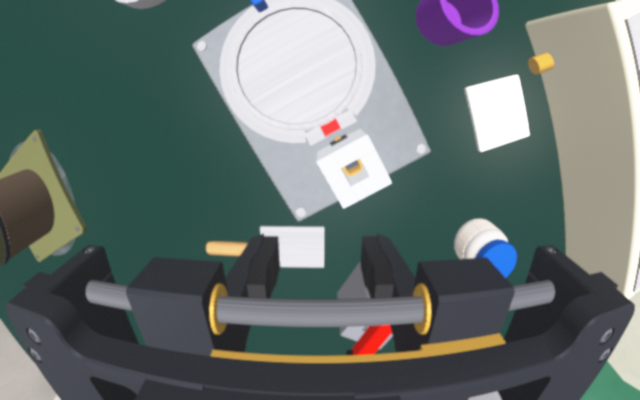

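The wrist view shows the keyway (330,127) facing the key (340,138), with the socket in the housing at (353,168). I enlarge the housing.

```bash
python3 -c "
from h import *
z=np.load('w2.npz');p=z['p']
save(cv2.resize(p[115:215,300:420],None,fx=6,fy=6,interpolation=cv2.INTER_CUBIC),'w2c')
m=dict(camera_matrix=z['K'],world_from_camera=z['T'])
g=cv2.cvtColor(p,cv2.COLOR_RGB2GRAY)
k=(g>235).astype(np.uint8);k[:130]=0;k[210:]=0;k[:,:310]=0;k[:,400:]=0
c=max(cv2.findContours(k,0,2)[0],key=cv2.contourArea);W=np.array([wray(m,*q[0],.072)[:2] for q in c],np.float32)
r=cv2.minAreaRect(W*1000);print(cv2.contourArea(c),r)
for u,v,zz in((330,127,.012),(340,139,.02),(353,168,.036)):print(wray(m,u,v,zz))
"
```

```text
2941.0 ((553.4022827148438, -174.02081298828125), (60.347137451171875, 60.051856994628906), 5.175322532653809)
[ 0.54773928 -0.12620343  0.012     ]
[ 0.55309936 -0.14357523  0.02      ]
[ 0.55374286 -0.17907428  0.036     ]
```

View pics/w2c.png

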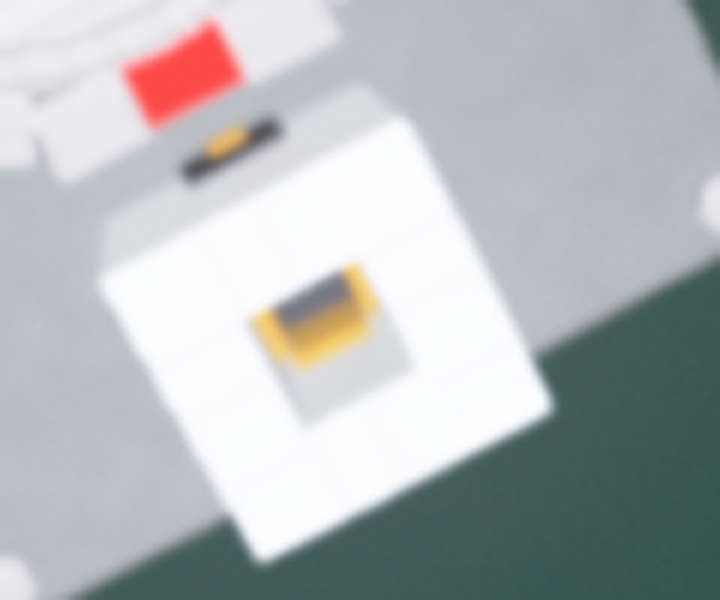

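>>> apply_moves(series=[{"x":0.022,"y":0.062,"z":0.0144,"wx":0,"wy":0,"wz":0.0372,"fingers":0},{"x":0.029,"y":0.059,"z":0.0144,"wx":0,"wy":0,"wz":0.0372,"fingers":0},{"x":0.036,"y":0.0555,"z":0.0144,"wx":0,"wy":0,"wz":0.0372,"fingers":0},{"x":0.042,"y":0.051,"z":0.0144,"wx":0,"wy":0,"wz":0.0372,"fingers":0},{"x":0,"y":0,"z":0,"wx":0,"wy":0,"wz":0,"fingers":0}])

```text
clock: 6.62
tool_pos: [0.5092, -0.3642, 0.1986]
eef_rot: [0.906, -0.424, 0.0, -0.004]
contact_force: [0.1, 0.8, -0.2]
opening: 0.5
```

```bash
python3 -c "
from h import *
st();
p,d=snapshot('wrist');m=camera_model('wrist');np.savez('w3.npz',p=p,d=d,T=m['world_from_camera'],K=m['camera_matrix']);save(p,'w3')
H=cv2.cvtColor(p,cv2.COLOR_RGB2HSV)
k=(((H[...,0]<8)|(H[...,0]>172))&(H[...,1]>150)).astype(np.uint8)
for c in cv2.findContours(k,0,2)[0]:
  if cv2.contourArea(c)>100:
    W=np.array([wray(m,*q[0],.123)[:2] for q in c],np.float32);print(cv2.minAreaRect(c),cv2.minAreaRect(W*1000))
plan([.5037,-.3705,.20],-50.5,step=.06,ang=8)
"
```

```text
t 6.62 pos [ 0.5092 -0.3642  0.1986] psi -50.14 F [ 0.1  0.8 -0.2] M [0.05 0.01 0.04] op 0.5 q [ 0.7   0.74 -0.28  1.6   0.24  0.83 -0.54]
((320.9999694824219, 209.49996948242188), (23.999996185302734, 108.99998474121094), 0.0) ((506.019287109375, -365.4842224121094), (90.36730194091797, 19.61789894104004), 40.18316650390625)
1 0.0037 0.0148 -0.0012 | -0.0034 0.0013 0.0036
```

The socket (crop 330,310) lines up with the housing to within about 3°. The wrist view puts the bar at (0.506,-0.3655), yaw 40.2°, and the fixed cameras at (0.5037,-0.3705). I go between the two.

```bash
python3 -c "
from h import *
st();p,r=plan([.5045,-.3685,.18],-50.2,step=.06,ang=8);plan([.5045,-.3685,.0995],-50.2,p0=p,r0=r)
"
```

```text
t 6.67 pos [ 0.5108 -0.3606  0.1992] psi -49.85 F [-0.2  0.3  0.2] M [ 0.01 -0.05 -0.02] op 0.498 q [ 0.7   0.74 -0.28  1.6   0.24  0.83 -0.54]
1 0.0026 0.0127 0.0239 | -0.0034 0.0013 0.0019
1 0.0 0.0 0.0503 | 0.0 0.0 0.0
2 0.0 0.0 0.0503 | 0.0 0.0 0.0
```

```bash
python3 -c "
from h import *
for i in range(5):
  s=get_state();print(s['clock'],s['tool_pos'].round(4),s['q'].round(4),psi(s).round(2))
  snapshot('scene')
"
```

```text
6.675 [ 0.5108 -0.3606  0.1992] [ 0.7014  0.7429 -0.2807  1.6006  0.2404  0.8324 -0.5414] -49.85
6.725 [ 0.5117 -0.3586  0.1997] [ 0.7     0.7419 -0.2829  1.6016  0.2401  0.8324 -0.5414] -49.68
6.775 [ 0.5121 -0.3579  0.2001] [ 0.6993  0.7412 -0.2836  1.6019  0.2402  0.8324 -0.5414] -49.59
6.825 [ 0.5122 -0.3578  0.2003] [ 0.699   0.7407 -0.2836  1.602   0.2405  0.8324 -0.5414] -49.57
6.875 [ 0.5121 -0.3581  0.2004] [ 0.699   0.7406 -0.2832  1.6019  0.2405  0.8324 -0.5415] -49.59
```

```bash
cat >> h.py <<'E'
def wshot(name):
    m=camera_model('wrist');p,d=snapshot('wrist');save(p,name);np.savez(name+'.npz',p=p,d=d,T=m['world_from_camera'],K=m['camera_matrix']);return p,m
E
python3 -c "
from h import *
st();p,r=plan([.504,-.3698,.16],-50.2,step=.06,ang=8)
"
```

```text
t 6.92 pos [ 0.5119 -0.3586  0.2005] psi -49.63 F [0.  0.3 0.7] M [-0.01 -0.02 -0.01] op 0.499 q [ 0.7   0.74 -0.28  1.6   0.24  0.83 -0.54]
1 0.0045 0.0172 0.0504 | -0.0037 0.001 0.0032
```

>>> apply_moves(series=[{"x":0.0022,"y":0.0086,"z":0.025,"wx":-0.002,"wy":0.0005,"wz":0.0016,"fingers":0},{"x":0.0022,"y":0.0086,"z":0.025,"wx":-0.002,"wy":0.0005,"wz":0.0016,"fingers":0},{"x":0,"y":0,"z":0.004,"wx":0,"wy":0,"wz":0,"fingers":0},{"x":0,"y":0,"z":0,"wx":0,"wy":0,"wz":0,"fingers":0}])

```text
clock: 7.42
tool_pos: [0.5071, -0.3655, 0.1588]
eef_rot: [0.907, -0.42, 0.002, -0.001]
contact_force: [0.9, 0.3, 0.2]
opening: 0.501
```

```bash
python3 -c "
from h import *
st();p,r=plan([.504,-.3698,.0995],-50.2,step=.03,ang=8)
"
```

```text
t 7.42 pos [ 0.5071 -0.3655  0.1588] psi -49.73 F [0.9 0.3 0.2] M [-0.02  0.02 -0.01] op 0.501 q [ 0.69  0.79 -0.26  1.64  0.27  0.74 -0.56]
1 0.0007 0.0033 0.0371 | -0.0004 -0.0004 0.0013
2 0.0008 0.0033 0.0371 | -0.0004 -0.0004 0.0013
```

>>> apply_moves(series=[{"x":0.0008,"y":0.0033,"z":0.025,"wx":0,"wy":0,"wz":0.0013,"fingers":0},{"x":0.0008,"y":0.0033,"z":0.025,"wx":0,"wy":0,"wz":0.0013,"fingers":0},{"x":0,"y":0,"z":0.018,"wx":0,"wy":0,"wz":0,"fingers":0},{"x":0,"y":0,"z":0,"wx":0,"wy":0,"wz":0,"fingers":0}])

```text
clock: 7.92
tool_pos: [0.508, -0.369, 0.107]
eef_rot: [0.906, -0.423, 0.005, -0.001]
contact_force: [0.4, 1.0, 0.6]
opening: 0.497
```

```bash
python3 -c "
from h import *
st();p,r=plan([.504,-.3698,.0995],-50.2,step=.03,ang=8)
"
```

```text
t 7.92 pos [ 0.508 -0.369  0.107] psi -50.03 F [0.4 1.  0.6] M [-0.01 -0.05  0.01] op 0.497 q [ 0.69  0.86 -0.23  1.67  0.3   0.63 -0.58]
1 -0.0026 0.0046 0.0094 | -0.0021 -0.0028 0.001
```

>>> apply_moves(series=[{"x":-0.0026,"y":0.0046,"z":0.0094,"wx":-0.002,"wy":-0.003,"wz":0.001,"fingers":0},{"x":0,"y":0,"z":0,"wx":0,"wy":0,"wz":0,"fingers":0},{"x":0,"y":0,"z":0,"wx":0,"wy":0,"wz":0,"fingers":-1},{"x":0,"y":0,"z":0,"wx":0,"wy":0,"wz":0,"fingers":-1},{"x":0,"y":0,"z":0,"wx":0,"wy":0,"wz":0,"fingers":-1},{"x":0,"y":0,"z":0,"wx":0,"wy":0,"wz":0,"fingers":-1}], force=50)

```text
clock: 8.68
tool_pos: [0.5051, -0.3702, 0.1012]
eef_rot: [0.906, -0.424, 0.001, -0.0]
contact_force: [0.7, 0.2, -1.5]
opening: 0.22
```

```bash
python3 -c "
from h import *
st();s=get_state();p=s['tool_pos'].copy();p[2]=.23;plan(p,-50.2,step=.05)
"
```

```text
t 8.68 pos [ 0.5051 -0.3702  0.1012] psi -50.2 F [ 0.7  0.2 -1.5] M [ 0.01  0.   -0.03] op 0.22 q [ 0.69  0.87 -0.23  1.67  0.3   0.63 -0.58]
1 0.0001 -0.0001 -0.0537 | -0.0001 -0.0002 0.0
2 0.0001 -0.0 -0.0537 | -0.0001 -0.0002 0.0
3 0.0 -0.0 -0.0537 | -0.0001 -0.0002 0.0
```

>>> apply_moves(series=[{"x":0,"y":0,"z":-0.03,"wx":0,"wy":0,"wz":0,"fingers":-1},{"x":0,"y":0,"z":-0.04,"wx":0,"wy":0,"wz":0,"fingers":-1},{"x":0,"y":0,"z":-0.04,"wx":0,"wy":0,"wz":0,"fingers":-1},{"x":0,"y":0,"z":-0.04,"wx":0,"wy":0,"wz":0,"fingers":-1},{"x":0,"y":0,"z":-0.02,"wx":0,"wy":0,"wz":0,"fingers":-1}], force=50)

```text
clock: 9.3
tool_pos: [0.5026, -0.369, 0.2377]
eef_rot: [0.906, -0.424, -0.003, -0.001]
contact_force: [0.1, 0.3, -2.2]
opening: 0.219
```

```bash
python3 -c "
from h import *
st();plan([.5538,-.1777,.225],0,step=.04,ang=8)
"
```

```text
t 9.3 pos [ 0.5026 -0.369   0.2377] psi -50.17 F [ 0.1  0.3 -2.2] M [-0.05  0.01 -0.01] op 0.219 q [ 0.72  0.7  -0.29  1.56  0.23  0.92 -0.52]
1 -0.0204 -0.0289 0.0023 | -0.0001 0.0003 -0.0398
2 -0.0166 -0.0312 0.0023 | -0.0001 0.0003 -0.0398
3 -0.0126 -0.033 0.0023 | -0.0001 0.0003 -0.0398
4 -0.0084 -0.0344 0.0023 | -0.0001 0.0003 -0.0398
5 -0.004 -0.0351 0.0023 | -0.0001 0.0003 -0.0398
6 0.0004 -0.0354 0.0023 | -0.0001 0.0003 -0.0398
7 0.0048 -0.035 0.0023 | -0.0001 0.0003 -0.0398
```

>>> apply_moves(series=[{"x":-0.0204,"y":-0.029,"z":0.002,"wx":0,"wy":0,"wz":-0.04,"fingers":-1},{"x":-0.0166,"y":-0.031,"z":0.002,"wx":0,"wy":0,"wz":-0.04,"fingers":-1},{"x":-0.0126,"y":-0.033,"z":0.002,"wx":0,"wy":0,"wz":-0.04,"fingers":-1},{"x":-0.0084,"y":-0.0345,"z":0.002,"wx":0,"wy":0,"wz":-0.04,"fingers":-1},{"x":-0.004,"y":-0.035,"z":0.002,"wx":0,"wy":0,"wz":-0.04,"fingers":-1},{"x":0,"y":-0.033,"z":0.002,"wx":0,"wy":0,"wz":-0.04,"fingers":-1},{"x":0.004,"y":-0.025,"z":0.002,"wx":0,"wy":0,"wz":-0.035,"fingers":-1},{"x":0,"y":-0.004,"z":0,"wx":0,"wy":0,"wz":0,"fingers":-1}], force=50)

```text
clock: 10.3
tool_pos: [0.5467, -0.1793, 0.2222]
eef_rot: [1.0, 0.007, -0.006, -0.002]
contact_force: [-0.2, -0.2, -1.3]
opening: 0.221
```

```bash
python3 -c "
from h import *
st();plan([.5538,-.1777,.20],2,step=.04,ang=8)
"
```

```text
t 10.3 pos [ 0.5467 -0.1793  0.2222] psi 0.76 F [-0.2 -0.2 -1.3] M [-0.04 -0.09 -0.06] op 0.221 q [ 0.54  0.69 -0.52  1.71  0.42  0.87 -0.15]
1 0.0093 -0.0018 0.0276 | -0.0013 0.0041 -0.0069
```

>>> apply_moves(series=[{"x":0.0047,"y":-0.001,"z":0.014,"wx":-0.0007,"wy":0.002,"wz":-0.0035,"fingers":-1},{"x":0.0047,"y":-0.001,"z":0.014,"wx":-0.0007,"wy":0.002,"wz":-0.0035,"fingers":-1},{"x":0,"y":0,"z":0,"wx":0,"wy":0,"wz":0,"fingers":-1},{"x":0,"y":0,"z":0,"wx":0,"wy":0,"wz":0,"fingers":-1}])

```text
clock: 10.8
tool_pos: [0.5527, -0.1811, 0.1967]
eef_rot: [1.0, 0.014, -0.001, 0.001]
contact_force: [0.5, -0.4, -1.9]
opening: 0.221
```

```bash
python3 -c "
from h import *
snapshot('side');st();p,m=wshot('w4');plan([.5538,-.1777,.185],2,step=.04,ang=8)
save(cv2.resize(p[130:310,230:410],None,fx=3.3,fy=3.3,interpolation=cv2.INTER_CUBIC),'w4c')
"
```

```text
t 10.85 pos [ 0.5527 -0.1811  0.1967] psi 1.64 F [-0.5 -0.7 -2.1] M [-0.02 -0.13  0.05] op 0.221 q [ 0.52  0.72 -0.5   1.73  0.46  0.81 -0.16]
1 0.0014 -0.0041 0.0149 | 0.0009 0.0009 -0.0019
```

View pics/w4c.png

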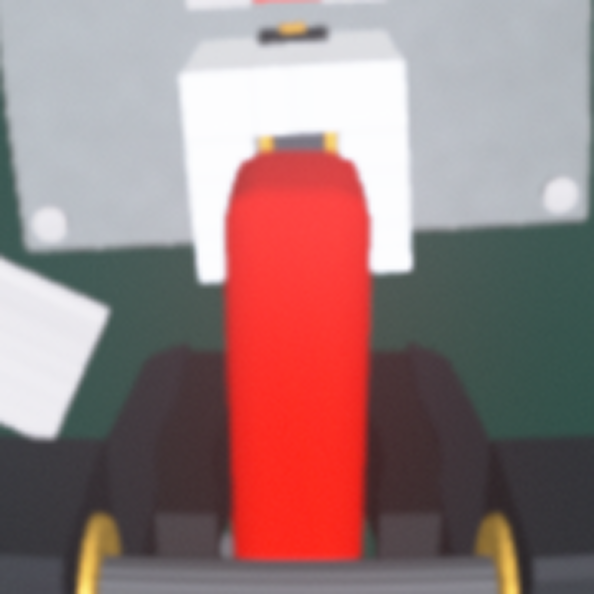

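The bar hides the shaft, but the four corners of the housing top show, at crop (180,72), (405,58), (412,270) and (198,283).

```bash
python3 -c "
from h import *
z=np.load('w4.npz');m=dict(camera_matrix=z['K'],world_from_camera=z['T'])
W=np.array([wray(m,230+x/3.3,130+y/3.3,.072)[:2] for x,y in((180,72),(405,58),(412,270),(198,283))]);print(W,W.mean(0),cv2.minAreaRect((W*1000).astype(np.float32)))
print([np.linalg.norm(W[i]-W[i-1]) for i in range(4)])
n=[]
for u,v,zz in((0,0,0),):pass
for x,y in((235,190),(365,190),(300,190),(300,400)): print(wray(m,230+x/3.3,130+y/3.3,.1967+.008+.014))
"
```

```text
[[ 0.52038486 -0.15121356]
 [ 0.58065985 -0.14567586]
 [ 0.58622899 -0.20639094]
 [ 0.52526574 -0.21215027]] [ 0.55313486 -0.17885766] ((552.9627685546875, -178.9130859375), (61.243446350097656, 61.127689361572266), 5.249258518218994)
[np.float64(0.0611318666816726), np.float64(0.06052883471773354), np.float64(0.06096995846341629), np.float64(0.06123469946434121)]
[ 0.5439135 -0.1387974  0.2187   ]
[ 0.56033067 -0.13832116  0.2187    ]
[ 0.55212152 -0.13856252  0.2187    ]
[ 0.5530096  -0.16857898  0.2187    ]
```

```bash
python3 -c "
from h import *
st();plan([.5533,-.1772,.172],2.5,step=.012,ang=8)
"
```

```text
t 10.9 pos [ 0.5528 -0.181   0.1969] psi 1.66 F [-0.2  0.4 -2.2] M [-0.01 -0.12  0.01] op 0.22 q [ 0.52  0.72 -0.5   1.73  0.46  0.81 -0.16]
1 0.0003 -0.0016 0.0104 | 0.0003 0.0003 -0.0016
2 0.0003 -0.0016 0.0104 | 0.0003 0.0003 -0.0016
3 0.0003 -0.0016 0.0104 | 0.0003 0.0003 -0.0016
```

>>> apply_moves(series=[{"x":0.0003,"y":-0.0016,"z":0.01,"wx":0.0003,"wy":0.0003,"wz":-0.0016,"fingers":-1},{"x":0.0003,"y":-0.0016,"z":0.01,"wx":0.0003,"wy":0.0003,"wz":-0.0016,"fingers":-1},{"x":0.0003,"y":-0.0016,"z":0.008,"wx":0.0003,"wy":0.0003,"wz":-0.0016,"fingers":-1},{"x":0,"y":0,"z":0,"wx":0,"wy":0,"wz":0,"fingers":-1}])

```text
clock: 11.4
tool_pos: [0.5534, -0.177, 0.1731]
eef_rot: [1.0, 0.022, 0.0, -0.0]
contact_force: [0.1, 0.3, -1.1]
opening: 0.224
```

```bash
python3 -c "
from h import *
st();plan([.5533,-.1772,.135],2.5,step=.012,ang=8)
"
```

```text
t 11.4 pos [ 0.5534 -0.177   0.1731] psi 2.57 F [ 0.1  0.3 -1.1] M [-0.01 -0.06 -0.02] op 0.224 q [ 0.51  0.75 -0.49  1.76  0.48  0.75 -0.18]
1 -0.0 0.0001 0.0119 | -0.0 -0.0001 0.0001
2 -0.0 0.0001 0.0119 | -0.0 -0.0001 0.0001
3 -0.0 0.0001 0.0119 | -0.0 -0.0001 0.0001
4 -0.0 0.0001 0.0119 | -0.0 -0.0001 0.0001
```

>>> apply_moves(series=[{"x":0,"y":0,"z":0.012,"wx":0,"wy":0,"wz":0,"fingers":-1},{"x":0,"y":0,"z":0.012,"wx":0,"wy":0,"wz":0,"fingers":-1},{"x":0,"y":0,"z":0.012,"wx":0,"wy":0,"wz":0,"fingers":-1},{"x":0,"y":0,"z":0.01,"wx":0,"wy":0,"wz":0,"fingers":-1},{"x":0,"y":0,"z":0,"wx":0,"wy":0,"wz":0,"fingers":-1}])

```text
clock: 12.02
tool_pos: [0.5533, -0.177, 0.1333]
eef_rot: [1.0, 0.022, 0.0, -0.0]
contact_force: [-0.0, -0.0, -1.8]
opening: 0.227
```

```bash
python3 -c "
from h import *
st();plan([.5533,-.1772,.113],2.5,step=.008,ang=8)
"
```

```text
t 12.03 pos [ 0.5533 -0.177   0.1333] psi 2.56 F [-0.  -0.  -1.8] M [ 0.   -0.13  0.01] op 0.227 q [ 0.49  0.8  -0.45  1.79  0.52  0.67 -0.22]
1 -0.0 0.0001 0.0085 | -0.0 -0.0 0.0001
2 -0.0 0.0001 0.0085 | -0.0 -0.0 0.0001
3 -0.0 0.0001 0.0085 | -0.0 -0.0 0.0001
```

>>> apply_moves(series=[{"x":0,"y":0,"z":0.007,"wx":0,"wy":0,"wz":0,"fingers":-1},{"x":0,"y":0,"z":0.007,"wx":0,"wy":0,"wz":0,"fingers":-1},{"x":0,"y":0,"z":0.006,"wx":0,"wy":0,"wz":0,"fingers":-1},{"x":0,"y":0,"z":0,"wx":0,"wy":0,"wz":0,"fingers":-1}])

```text
clock: 12.52
tool_pos: [0.5537, -0.1768, 0.1166]
eef_rot: [1.0, 0.022, 0.0, -0.0]
contact_force: [-0.8, -0.4, -1.5]
opening: 0.223
```

```bash
python3 -c "
from h import *
st()"
```

```text
t 12.53 pos [ 0.5537 -0.1768  0.1166] psi 2.56 F [-0.8 -0.4 -1.5] M [-0.01 -0.11  0.03] op 0.223 q [ 0.48  0.83 -0.43  1.8   0.54  0.64 -0.23]
```

The wrench is seated in the socket at a tip height of about 20 mm, with no contact force. I turn it clockwise.

>>> apply_moves(series=[{"x":0,"y":0,"z":0,"wx":0,"wy":0,"wz":0.03,"fingers":-1},{"x":0,"y":0,"z":0,"wx":0,"wy":0,"wz":0.03,"fingers":-1},{"x":0,"y":0,"z":0,"wx":0,"wy":0,"wz":0.03,"fingers":-1},{"x":0,"y":0,"z":0,"wx":0,"wy":0,"wz":0.03,"fingers":-1},{"x":0,"y":0,"z":0,"wx":0,"wy":0,"wz":0.03,"fingers":-1},{"x":0,"y":0,"z":0,"wx":0,"wy":0,"wz":0.03,"fingers":-1},{"x":0,"y":0,"z":0,"wx":0,"wy":0,"wz":0.03,"fingers":-1}], force=60)

```text
clock: 13.4
tool_pos: [0.5544, -0.1762, 0.1167]
eef_rot: [0.95, -0.312, 0.001, -0.001]
contact_force: [0.8, -0.0, -3.3]
opening: 0.224
```

```bash
python3 -c "
from h import *
st();plan([.5533,-.177,.1166],-60,step=.008,ang=6)"
```

```text
t 13.4 pos [ 0.5544 -0.1762  0.1167] psi -36.31 F [ 0.8 -0.  -3.3] M [-0.15 -0.1   0.16] op 0.224 q [ 0.37  0.81 -0.25  1.8   0.33  0.57 -0.72]
1 -0.0001 0.0004 0.0 | -0.0002 -0.0001 0.0329
2 -0.0001 0.0004 0.0 | -0.0002 -0.0001 0.0329
3 -0.0001 0.0004 0.0 | -0.0002 -0.0001 0.0329
4 -0.0 0.0004 0.0 | -0.0002 -0.0001 0.0329
```

>>> apply_moves(series=[{"x":0,"y":0.0004,"z":0,"wx":0,"wy":0,"wz":0.03,"fingers":-1},{"x":0,"y":0.0004,"z":0,"wx":0,"wy":0,"wz":0.03,"fingers":-1},{"x":0,"y":0.0004,"z":0,"wx":0,"wy":0,"wz":0.03,"fingers":-1},{"x":0,"y":0,"z":0,"wx":0,"wy":0,"wz":0.03,"fingers":-1},{"x":0,"y":0,"z":0,"wx":0,"wy":0,"wz":0.02,"fingers":-1},{"x":0,"y":0,"z":0,"wx":0,"wy":0,"wz":0.02,"fingers":-1}], force=60)

```text
clock: 14.15
tool_pos: [0.5552, -0.1775, 0.1167]
eef_rot: [0.839, -0.544, 0.002, -0.002]
contact_force: [-0.4, -0.4, -3.6]
opening: 0.22
```

```bash
python3 -c "
from h import *
st()"
```

```text
t 14.15 pos [ 0.5552 -0.1775  0.1167] psi -65.88 F [-0.4 -0.4 -3.6] M [-0.23 -0.03  0.08] op 0.22 q [ 0.3   0.8  -0.11  1.81  0.15  0.54 -1.06]
```

>>> apply_moves(series=[{"x":0,"y":0,"z":0,"wx":0,"wy":0,"wz":0.02,"fingers":-1},{"x":0,"y":0,"z":0,"wx":0,"wy":0,"wz":0.02,"fingers":-1},{"x":0,"y":0,"z":0,"wx":0,"wy":0,"wz":0.02,"fingers":-1}], force=60)

```text
clock: 14.52
tool_pos: [0.5554, -0.1781, 0.1167]
eef_rot: [0.783, -0.622, 0.003, -0.002]
contact_force: [0.1, -0.4, -2.4]
opening: 0.219
```

```bash
python3 -c "
from h import *
st()"
```

```text
t 14.53 pos [ 0.5554 -0.1781  0.1167] psi -76.94 F [ 0.1 -0.4 -2.4] M [-0.2   0.07  0.11] op 0.219 q [ 0.27  0.8  -0.06  1.81  0.08  0.53 -1.19]
```

>>> apply_moves(series=[{"x":0,"y":0,"z":0,"wx":0,"wy":0,"wz":0.02,"fingers":-1},{"x":0,"y":0,"z":0,"wx":0,"wy":0,"wz":0.02,"fingers":-1}], force=60)

```text
clock: 14.78
tool_pos: [0.5554, -0.1785, 0.1167]
eef_rot: [0.741, -0.671, 0.003, -0.002]
contact_force: [-0.1, -1.3, -3.4]
opening: 0.218
```

```bash
python3 -c "
from h import *
st()"
```

```text
t 14.78 pos [ 0.5554 -0.1785  0.1167] psi -84.31 F [-0.1 -1.3 -3.4] M [-0.22  0.09  0.09] op 0.218 q [ 0.25  0.8  -0.03  1.81  0.04  0.53 -1.28]
```

>>> apply_moves(series=[{"x":0,"y":0,"z":0,"wx":0,"wy":0,"wz":0.02,"fingers":-1},{"x":0,"y":0,"z":0,"wx":0,"wy":0,"wz":0.02,"fingers":-1}], force=60)

```text
clock: 15.02
tool_pos: [0.5554, -0.1789, 0.1167]
eef_rot: [-0.697, 0.717, -0.003, 0.002]
contact_force: [0.0, -0.1, -3.1]
opening: 0.219
```

```bash
python3 -c "
from h import *
st();n='scene';p,d=snapshot(n);save(cv2.resize(p[140:240,240:400],None,fx=5,fy=5,interpolation=cv2.INTER_CUBIC),'k2')"
```

```text
t 15.03 pos [ 0.5554 -0.1789  0.1167] psi -91.65 F [ 0.  -0.1 -3.1] M [-0.21  0.12  0.26] op 0.219 q [ 0.23  0.8   0.01  1.81 -0.01  0.53 -1.36]
```

View pics/k2.png

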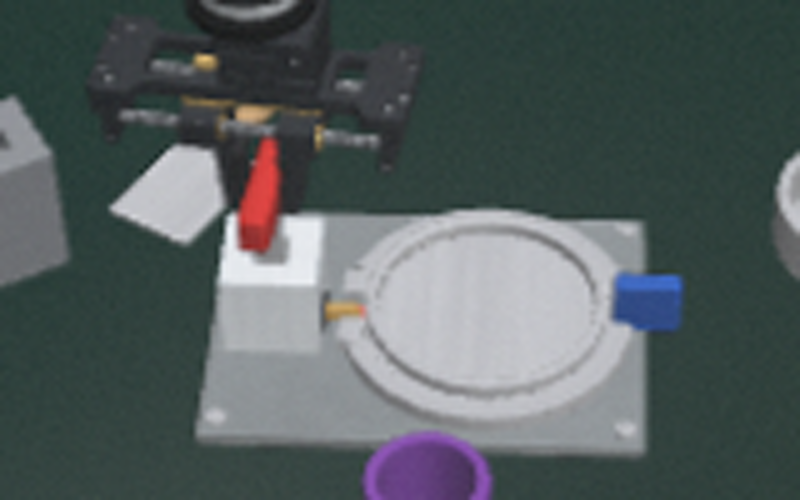

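The key is now in the keyway (crop 345,310), and the torque is starting to rise. I push a little further to be sure of the stop.

>>> apply_moves(series=[{"x":0,"y":0,"z":0,"wx":0,"wy":0,"wz":0.02,"fingers":-1},{"x":0,"y":0,"z":0,"wx":0,"wy":0,"wz":0.02,"fingers":-1},{"x":0,"y":0,"z":0,"wx":0,"wy":0,"wz":0.02,"fingers":-1}], force=60)

```text
clock: 15.45
tool_pos: [0.5554, -0.1793, 0.1167]
eef_rot: [-0.627, 0.779, -0.003, 0.001]
contact_force: [0.1, -0.5, -1.8]
opening: 0.22
```

```bash
python3 -c "
from h import *
st()"
```

```text
t 15.45 pos [ 0.5554 -0.1793  0.1167] psi -102.4 F [ 0.1 -0.5 -1.8] M [-0.27  0.18  0.5 ] op 0.22 q [ 0.2   0.8   0.06  1.81 -0.08  0.53 -1.48]
```

>>> apply_moves(series=[{"x":0,"y":0,"z":0,"wx":0,"wy":0,"wz":-0.025,"fingers":-1},{"x":0,"y":0,"z":0,"wx":0,"wy":0,"wz":-0.025,"fingers":-1},{"x":0,"y":0,"z":0,"wx":0,"wy":0,"wz":-0.02,"fingers":-1},{"x":0,"y":0,"z":0,"wx":0,"wy":0,"wz":0,"fingers":-1}], force=60)

```text
clock: 15.95
tool_pos: [0.5554, -0.1787, 0.1167]
eef_rot: [0.711, -0.703, 0.003, -0.001]
contact_force: [0.3, -1.0, -3.1]
opening: 0.221
```

```bash
python3 -c "
from h import *
st();p,m=wshot('w5')
H=cv2.cvtColor(p,cv2.COLOR_RGB2HSV)
k=(((H[...,0]<8)|(H[...,0]>172))&(H[...,1]>150)).astype(np.uint8)
for c in cv2.findContours(k,0,2)[0]:
  if cv2.contourArea(c)>100:
    W=np.array([wray(m,*q[0],.1385)[:2] for q in c],np.float32);print(cv2.minAreaRect(c),cv2.minAreaRect(W*1000))
s=get_state();p=s['tool_pos'].copy();p[2]=.235;plan(p,psi(s),step=.05)
"
```

```text
t 15.95 pos [ 0.5554 -0.1787  0.1167] psi -89.3 F [ 0.3 -1.  -3.1] M [-0.15  0.07 -0.13] op 0.221 q [ 0.23  0.8  -0.    1.81  0.01  0.53 -1.33]
((617.1000366210938, 363.8000183105469), (7.155416965484619, 19.230182647705078), 26.56505012512207) ((400.32427978515625, -510.8661193847656), (50.88557815551758, 18.916397094726562), 50.204917907714844)
((319.5, 334.0), (14.0, 35.0), 90.0) ((516.0895385742188, -178.8148651123047), (10.654742240905762, 18.715932846069336), 0.6034117937088013)
((319.5, 238.0), (122.0, 43.0), 90.0) ((571.3516235351562, -178.18527221679688), (61.81618881225586, 19.568614959716797), 0.6114306449890137)
1 0.0001 -0.0003 -0.0493 | -0.0007 -0.0003 0.0
2 0.0001 -0.0002 -0.0493 | -0.0007 -0.0003 0.0
3 0.0 -0.0001 -0.0493 | -0.0007 -0.0003 0.0
```

>>> apply_moves(series=[{"x":0,"y":0,"z":0,"wx":0,"wy":0,"wz":0.025,"fingers":-1},{"x":0,"y":0,"z":0,"wx":0,"wy":0,"wz":0.025,"fingers":-1},{"x":0,"y":0,"z":0,"wx":0,"wy":0,"wz":0.02,"fingers":-1}], force=60)

```text
clock: 16.38
tool_pos: [0.5554, -0.1793, 0.1168]
eef_rot: [-0.627, 0.779, -0.003, 0.001]
contact_force: [0.0, -0.5, -2.9]
opening: 0.222
```

```bash
python3 -c "
from h import *
st()"
```

```text
t 16.38 pos [ 0.5554 -0.1793  0.1168] psi -102.31 F [ 0.  -0.5 -2.9] M [-0.24  0.14  0.48] op 0.222 q [ 0.2   0.8   0.06  1.81 -0.08  0.53 -1.48]
```

>>> apply_moves(series=[{"x":0,"y":0,"z":0,"wx":0,"wy":0,"wz":-0.02,"fingers":-1},{"x":0,"y":0,"z":0,"wx":0,"wy":0,"wz":-0.01,"fingers":-1}], force=60)

```text
clock: 16.62
tool_pos: [0.5554, -0.1791, 0.1167]
eef_rot: [-0.664, 0.748, -0.004, 0.001]
contact_force: [0.7, -0.9, -2.8]
opening: 0.219
```

```bash
python3 -c "
from h import *
st();snapshot('side');st()"
```

```text
t 16.62 pos [ 0.5554 -0.1791  0.1167] psi -96.85 F [ 0.7 -0.9 -2.8] M [-0.02  0.07 -0.13] op 0.219 q [ 0.21  0.8   0.03  1.81 -0.04  0.53 -1.42]
t 16.68 pos [ 0.5554 -0.1791  0.1167] psi -96.81 F [-0.3 -0.8 -3.3] M [-0.03 -0.01 -0.06] op 0.219 q [ 0.21  0.8   0.03  1.81 -0.04  0.53 -1.42]
```

>>> apply_moves(series=[{"x":0,"y":0,"z":-0.02,"wx":0,"wy":0,"wz":0,"fingers":-1},{"x":0,"y":0,"z":-0.03,"wx":0,"wy":0,"wz":0,"fingers":-1},{"x":0,"y":0,"z":-0.04,"wx":0,"wy":0,"wz":0,"fingers":-1},{"x":0,"y":0,"z":-0.04,"wx":0,"wy":0,"wz":0,"fingers":-1},{"x":0,"y":0,"z":-0.01,"wx":0,"wy":0,"wz":0,"fingers":-1}], force=60)

```text
clock: 17.3
tool_pos: [0.5557, -0.178, 0.2363]
eef_rot: [-0.663, 0.749, -0.004, 0.003]
contact_force: [1.0, 0.2, -2.3]
opening: 0.218
```

```bash
python3 -c "
from h import *
st();p,m=wshot('w6')
H=cv2.cvtColor(p,cv2.COLOR_RGB2HSV)
k=(((H[...,0]<8)|(H[...,0]>172))&(H[...,1]>150)).astype(np.uint8)
z=get_state()['tool_pos'][2]+.022
for c in cv2.findContours(k,0,2)[0]:
  if cv2.contourArea(c)>100:
    W=np.array([wray(m,*q[0],z)[:2] for q in c],np.float32);print(cv2.minAreaRect(c),cv2.minAreaRect(W*1000))
z=np.load('w3.npz');
n='scene';p,d=snapshot(n);C=cloud(d,camera_model(n));n='side';p2,d=snapshot(n);C2=cloud(d,camera_model(n))
from meas import fitc
for a in(C[155:200,218:262],C2[130:185,375:425]):
  Q=a.reshape(-1,3);Q=Q[abs(Q[:,2]-.095)<.004];print(len(Q),cv2.minAreaRect((Q[:,:2]*1000).astype(np.float32)))
save(cv2.resize(p[140:240,220:380],None,fx=5,fy=5,interpolation=cv2.INTER_CUBIC),'k3')
plan([.504,-.370,.235],-50,step=.045,ang=8)
"
```

```text
t 17.3 pos [ 0.5557 -0.178   0.2363] psi -96.94 F [ 1.   0.2 -2.3] M [ 0.08 -0.02  0.  ] op 0.218 q [ 0.2   0.63  0.05  1.72 -0.04  0.79 -1.42]
((319.5, 334.0), (14.0, 35.0), 90.0) ((516.895263671875, -172.9373779296875), (18.669137954711914, 10.593060493469238), 82.96839904785156)
((319.5, 237.5), (123.0, 43.0), 90.0) ((571.7463989257812, -179.6681365966797), (19.68642807006836, 62.07545471191406), 83.00481414794922)
211 ((505.6011962890625, -371.47906494140625), (71.61383819580078, 66.11907958984375), 36.72610092163086)
286 ((501.2677001953125, -371.1119384765625), (65.21026611328125, 69.4284439086914), 35.52437973022461)
1 0.0411 0.0055 -0.0004 | -0.0002 -0.0002 -0.0434
2 0.0399 0.0111 -0.0004 | -0.0002 -0.0002 -0.0434
3 0.038 0.0164 -0.0004 | -0.0002 -0.0002 -0.0434
4 0.0355 0.0214 -0.0004 | -0.0002 -0.0002 -0.0434
5 0.0322 0.026 -0.0004 | -0.0002 -0.0002 -0.0434
6 0.0284 0.0302 -0.0004 | -0.0002 -0.0002 -0.0434
```

View pics/k3.png

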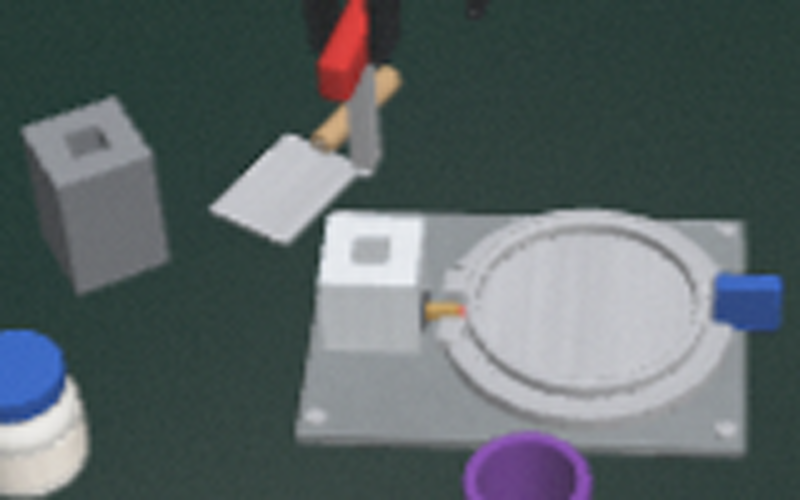

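>>> apply_moves(series=[{"x":0.041,"y":0.0055,"z":-0.0004,"wx":0,"wy":0,"wz":-0.0434,"fingers":-1},{"x":0.04,"y":0.011,"z":-0.0004,"wx":0,"wy":0,"wz":-0.0434,"fingers":-1},{"x":0.038,"y":0.0164,"z":-0.0004,"wx":0,"wy":0,"wz":-0.0434,"fingers":-1},{"x":0.0355,"y":0.0214,"z":-0.0004,"wx":0,"wy":0,"wz":-0.0434,"fingers":-1},{"x":0.032,"y":0.026,"z":-0.0004,"wx":0,"wy":0,"wz":-0.0434,"fingers":-1},{"x":0.02,"y":0.022,"z":0,"wx":0,"wy":0,"wz":-0.03,"fingers":-1},{"x":0.005,"y":0.004,"z":0,"wx":0,"wy":0,"wz":0,"fingers":-1},{"x":0,"y":0,"z":0,"wx":0,"wy":0,"wz":0,"fingers":-1}], force=60)

```text
clock: 18.45
tool_pos: [0.501, -0.3656, 0.221]
eef_rot: [0.903, -0.43, -0.01, -0.002]
contact_force: [0.1, 0.4, -1.7]
opening: 0.218
```

```bash
python3 -c "
from h import *
st();plan([.5035,-.371,.225],-53,step=.02,ang=8)
"
```

```text
t 18.45 pos [ 0.501  -0.3656  0.221 ] psi -50.92 F [ 0.1  0.4 -1.7] M [-0.   -0.06 -0.01] op 0.218 q [ 0.67  0.71 -0.21  1.58  0.18  0.89 -0.49]
1 0.0071 0.0019 -0.0051 | 0.0017 0.0065 0.0116
```

>>> apply_moves(series=[{"x":0.0055,"y":0.0015,"z":-0.002,"wx":0.0017,"wy":0.0065,"wz":0.01,"fingers":-1},{"x":0.0015,"y":0.0004,"z":0,"wx":0,"wy":0,"wz":0,"fingers":-1},{"x":0,"y":0,"z":0,"wx":0,"wy":0,"wz":0,"fingers":-1}], force=60)

```text
clock: 18.82
tool_pos: [0.505, -0.3674, 0.2223]
eef_rot: [0.896, -0.444, 0.0, -0.001]
contact_force: [0.0, -0.6, -1.8]
opening: 0.222
```

```bash
python3 -c "
from h import *
st();plan([.5035,-.371,.18],-53,step=.02,ang=8)
"
```

```text
t 18.82 pos [ 0.505  -0.3674  0.2223] psi -52.67 F [ 0.  -0.6 -1.8] M [ 0.02 -0.    0.03] op 0.222 q [ 0.67  0.71 -0.2   1.58  0.17  0.87 -0.52]
1 0.0008 0.0014 0.0176 | -0.0002 0.0 0.0006
2 0.0008 0.0014 0.0176 | -0.0002 0.0 0.0006
3 0.0008 0.0014 0.0176 | -0.0002 0.0 0.0006
```

>>> apply_moves(series=[{"x":0.0024,"y":0.0042,"z":0.01,"wx":0,"wy":0,"wz":0,"fingers":-1},{"x":0,"y":0,"z":0.005,"wx":0,"wy":0,"wz":0,"fingers":-1},{"x":0,"y":0,"z":0.002,"wx":0,"wy":0,"wz":0,"fingers":-1},{"x":0,"y":0,"z":0,"wx":0,"wy":0,"wz":0,"fingers":-1}], force=60)

```text
clock: 19.32
tool_pos: [0.5035, -0.3706, 0.2076]
eef_rot: [0.896, -0.443, -0.0, -0.001]
contact_force: [-0.0, 0.1, -2.5]
opening: 0.223
```

```bash
python3 -c "
from h import *
st();plan([.5035,-.371,.18],-53,step=.02,ang=8)
"
```

```text
t 19.32 pos [ 0.5035 -0.3706  0.2076] psi -52.64 F [-0.   0.1 -2.5] M [-0.01  0.04  0.01] op 0.223 q [ 0.67  0.73 -0.2   1.6   0.18  0.84 -0.52]
1 0.0002 0.0002 0.0172 | -0.0003 0.0001 0.001
2 0.0002 0.0002 0.0172 | -0.0003 0.0001 0.001
```

>>> apply_moves(series=[{"x":0.0002,"y":0.0002,"z":0.017,"wx":0,"wy":0,"wz":0,"fingers":-1},{"x":0,"y":0,"z":0.017,"wx":0,"wy":0,"wz":0,"fingers":-1},{"x":0,"y":0,"z":0.015,"wx":0,"wy":0,"wz":0,"fingers":-1},{"x":0,"y":0,"z":0,"wx":0,"wy":0,"wz":0,"fingers":-1}])

```text
clock: 19.82
tool_pos: [0.5031, -0.3705, 0.1649]
eef_rot: [0.896, -0.443, -0.001, -0.001]
contact_force: [0.5, -0.3, -1.6]
opening: 0.219
```

```bash
python3 -c "
from h import *
st();plan([.5035,-.371,.105],-53,step=.025,ang=8)
"
```

```text
t 19.82 pos [ 0.5031 -0.3705  0.1649] psi -52.63 F [ 0.5 -0.3 -1.6] M [-0.04 -0.02  0.08] op 0.219 q [ 0.67  0.78 -0.19  1.63  0.19  0.75 -0.53]
1 0.0003 0.0 0.0249 | -0.0001 0.0002 0.0007
2 0.0003 0.0 0.0249 | -0.0001 0.0002 0.0007
3 0.0003 -0.0 0.0249 | -0.0001 0.0002 0.0007
```

>>> apply_moves(series=[{"x":0,"y":0,"z":0.026,"wx":0,"wy":0,"wz":0,"fingers":-1},{"x":0,"y":0,"z":0.026,"wx":0,"wy":0,"wz":0,"fingers":-1},{"x":0,"y":0,"z":0.02,"wx":0,"wy":0,"wz":0,"fingers":-1},{"x":0,"y":0,"z":0.002,"wx":0,"wy":0,"wz":0,"fingers":-1},{"x":0,"y":0,"z":0,"wx":0,"wy":0,"wz":0,"fingers":-1}])

```text
clock: 20.45
tool_pos: [0.5049, -0.3713, 0.1052]
eef_rot: [0.896, -0.443, 0.001, -0.001]
contact_force: [0.3, -0.6, -1.8]
opening: 0.218
```

```bash
python3 -c "
from h import *
st()
"
```

```text
t 20.45 pos [ 0.5049 -0.3713  0.1052] psi -52.64 F [ 0.3 -0.6 -1.8] M [-0.05  0.02  0.01] op 0.218 q [ 0.66  0.86 -0.17  1.67  0.22  0.63 -0.55]
```

>>> apply_moves(series=[{"x":0,"y":0,"z":0.0045,"wx":0,"wy":0,"wz":0,"fingers":-1},{"x":0,"y":0,"z":0,"wx":0,"wy":0,"wz":0,"fingers":-1},{"x":0,"y":0,"z":0,"wx":0,"wy":0,"wz":0,"fingers":-0.1},{"x":0,"y":0,"z":0,"wx":0,"wy":0,"wz":0,"fingers":-0.1},{"x":0,"y":0,"z":0,"wx":0,"wy":0,"wz":0,"fingers":-0.1},{"x":0,"y":0,"z":-0.05,"wx":0,"wy":0,"wz":0,"fingers":-0.1},{"x":0,"y":0,"z":-0.06,"wx":0,"wy":0,"wz":0,"fingers":-0.1},{"x":0,"y":0,"z":-0.06,"wx":0,"wy":0,"wz":0,"fingers":-0.1}])

```text
clock: 21.45
tool_pos: [0.5035, -0.3708, 0.2396]
eef_rot: [0.896, -0.443, -0.001, -0.001]
contact_force: [1.3, 0.0, -0.6]
opening: 0.454
```

```bash
cat > look.py <<'E'
from meas import *
# cans by colour + height in both fixed cameras over work region
def look(ex=None):
  out={}
  for n in('scene','side'):
    m=camera_model(n);p,d=snapshot(n);C=cloud(d,m);H=cv2.cvtColor(p,cv2.COLOR_RGB2HSV)
    np.savez('now_'+n+'.npz',p=p,c=C)
    x,y,z=C[...,0],C[...,1],C[...,2]
    ok=(x>.3)&(x<.75)&(y>.07)&(y<.6)
    hue,sat,val=H[...,0].astype(int),H[...,1].astype(int),H[...,2].astype(int)
    for k,h,r,mk in(('a',.04,.062,(sat<70)),('b',.065,.049,(sat<60)&(val>120)),('c',.09,.036,(hue<20)&(sat>80))):
      M=ok&(abs(z-h)<.004)&mk; M=M.astype(np.uint8)
      M=cv2.morphologyEx(M,cv2.MORPH_CLOSE,np.ones((3,3)))
      nl,L,S,_=cv2.connectedComponentsWithStats(M,connectivity=8)
      best=[i for i in range(1,nl) if S[i,4]>40]
      for i in best:
        Q=C[(L==i)&ok&(abs(z-h)<.004)]
        if len(Q)<30: continue
        c,rr,k2=fitc(Q);
        if .6*r<rr<1.15*r: out.setdefault(k,[]).append((n,c.round(4),round(float(rr),4),k2))
  for k in out:
    print(k,out[k])
  return out
if __name__=='__main__': look()
E
python3 -c "
from h import *
st()
from look import *
o=look()
n=np.load('now_scene.npz');n2=np.load('now_side.npz')
for d,sl in((n,(218,145,262,178)),(n2,(375,125,428,152))):
    P,H=box(sl,d);k=((H[:,0]<8)|(H[:,0]>172))&(H[:,1]>150)
    Q=P[k];print('bar',k.sum(),Q[:,2].max(),np.percentile(Q[:,2],90),Q.mean(0),cv2.minAreaRect((Q[Q[:,2]>.115][:,:2]*1000).astype(np.float32)))
"
```

```text
t 21.45 pos [ 0.5035 -0.3708  0.2396] psi -52.63 F [ 1.3  0.  -0.6] M [-0.03 -0.06  0.02] op 0.454 q [ 0.68  0.69 -0.21  1.56  0.17  0.91 -0.51]
a [('scene', array([0.4233, 0.1906]), 0.0569, 125), ('scene', array([0.5448, 0.3815]), 0.0393, 46), ('scene', array([0.5514, 0.3797]), 0.0462, 48), ('side', array([0.4187, 0.1928]), 0.0577, 605), ('side', array([0.5475, 0.3807]), 0.0408, 101), ('side', array([0.5472, 0.3811]), 0.0484, 84)]
b [('scene', array([0.5497, 0.3798]), 0.0454, 148), ('side', array([0.5461, 0.3816]), 0.0449, 681)]
c [('scene', array([0.5959, 0.2123]), 0.0326, 90), ('side', array([0.5913, 0.2149]), 0.0319, 275)]
bar 157 1.193298407099282 0.12416231642917933 [ 0.52015975 -0.366765    0.12410741] ((1064.5924072265625, -138.31585693359375), (1299.52685546875, 34.92230224609375), 22.81085968017578)
bar 306 0.12799574082615806 0.12385397802453335 [ 0.50484277 -0.37840549  0.10898927] ((502.91741943359375, -371.4504699707031), (87.0051040649414, 21.31467056274414), 36.88147735595703)
```

The wrench hangs properly: its bar top is at 0.123 and the cans haven't moved. Before going on I check how far the key has come out, using the wrist picture already taken.

```bash
python3 -c "
from h import *
def gold(z,zz):
  m=dict(camera_matrix=z['K'],world_from_camera=z['T']);p=z['p'];H=cv2.cvtColor(p,cv2.COLOR_RGB2HSV)
  for nm,k in(('gold',(H[...,0]>10)&(H[...,0]<28)&(H[...,1]>100)),('red',((H[...,0]<8)|(H[...,0]>172))&(H[...,1]>140))):
    for c in cv2.findContours(k.astype(np.uint8),0,1)[0]:
      W=np.array([wray(m,*q[0],zz)[:2] for q in c])
      d=np.hypot(*(W.mean(0)-[.5425,-.0454]))
      if d<.13: 
        e=(W-[.5425,-.0454])@np.array([np.cos(np.radians(-84.8)),np.sin(np.radians(-84.8))]);print(nm,len(c),W.mean(0).round(4),'radial',e.min().round(4),e.max().round(4))
z=np.load('w2.npz');print('before');gold(z,.018)
z=np.load('w6.npz');print('after');gold(z,.018)
save(cv2.resize(z['p'][100:260,360:600],None,fx=3,fy=3,interpolation=cv2.INTER_CUBIC),'w6c')
plan([.48,-.08,.26],-48,step=.055)
"
```

```text
before
gold 12 [ 0.5506 -0.1421] radial 0.0956 0.0985
red 41 [ 0.548  -0.1259] radial 0.0752 0.086
after
gold 13 [ 0.5471 -0.1683] radial 0.1206 0.1256
gold 33 [ 0.5479 -0.1324] radial 0.0794 0.0944
red 24 [ 0.5404 -0.1305] radial 0.0784 0.0914
red 21 [ 0.5541 -0.1297] radial 0.0791 0.0911
1 -0.0518 -0.0326 -0.0036 | -0.0003 -0.0005 -0.0043
2 -0.0514 -0.0333 -0.0035 | -0.0003 -0.0005 -0.0043
3 -0.051 -0.0339 -0.0035 | -0.0003 -0.0005 -0.0043
4 -0.0505 -0.0346 -0.0034 | -0.0003 -0.0005 -0.0043
5 -0.05 -0.0353 -0.0034 | -0.0003 -0.0005 -0.0043
6 -0.0496 -0.036 -0.0033 | -0.0003 -0.0005 -0.0043
```

The key tip moved in about 16 mm, the expected stroke being 16 to 19.5, and red shows evenly on both sides of it. With the 0.5 Nm end torque, that means it's at its stop. Next is can a.

```bash
python3 -c "
from h import *
plan([.462,.1507,.15],-45,step=.0531)
"
```

```text
1 -0.0505 -0.032 0.0104 | -0.0001 -0.0003 -0.0039
2 -0.0501 -0.0326 0.0105 | -0.0001 -0.0003 -0.0039
3 -0.0497 -0.0332 0.0105 | -0.0001 -0.0003 -0.0039
4 -0.0493 -0.0338 0.0105 | -0.0001 -0.0003 -0.0039
5 -0.0488 -0.0344 0.0105 | -0.0001 -0.0003 -0.0039
6 -0.0484 -0.035 0.0106 | -0.0001 -0.0003 -0.0039
7 -0.048 -0.0356 0.0106 | -0.0001 -0.0003 -0.0039
8 -0.0475 -0.0362 0.0106 | -0.0001 -0.0003 -0.0039
9 -0.0471 -0.0367 0.0106 | -0.0001 -0.0003 -0.0039
10 -0.0466 -0.0373 0.0107 | -0.0001 -0.0003 -0.0039
11 -0.0461 -0.0379 0.0107 | -0.0001 -0.0003 -0.0039
```

>>> apply_moves(series=[{"x":-0.05,"y":-0.032,"z":0,"wx":0,"wy":0,"wz":-0.004,"fingers":-0.1},{"x":-0.05,"y":-0.0326,"z":0,"wx":0,"wy":0,"wz":-0.004,"fingers":-0.1},{"x":-0.05,"y":-0.033,"z":0,"wx":0,"wy":0,"wz":-0.004,"fingers":-0.1},{"x":-0.049,"y":-0.034,"z":0,"wx":0,"wy":0,"wz":-0.004,"fingers":-0.1},{"x":-0.049,"y":-0.0345,"z":0,"wx":0,"wy":0,"wz":-0.004,"fingers":-0.1},{"x":-0.0485,"y":-0.035,"z":0,"wx":0,"wy":0,"wz":-0.004,"fingers":-0.1},{"x":-0.048,"y":-0.0356,"z":0,"wx":0,"wy":0,"wz":-0.004,"fingers":-0.1},{"x":-0.0475,"y":-0.036,"z":0,"wx":0,"wy":0,"wz":-0.004,"fingers":-0.1}])

```text
clock: 22.55
tool_pos: [0.4719, 0.0144, 0.239]
eef_rot: [0.916, -0.401, 0.006, 0.001]
contact_force: [1.0, 0.2, -0.2]
opening: 0.448
```

```bash
python3 -c "
from h import *
st();plan([.462,.1507,.15],-45,step=.04)
"
```

```text
t 22.55 pos [0.4719 0.0144 0.239 ] psi -47.24 F [ 1.   0.2 -0.2] M [ 0.01 -0.02 -0.03] op 0.448 q [-0.    0.49 -0.2   2.02  0.17  0.63 -1.14]
1 -0.027 -0.0212 0.022 | -0.0002 -0.0008 -0.0025
2 -0.0267 -0.0215 0.0221 | -0.0002 -0.0008 -0.0025
3 -0.0265 -0.0217 0.0221 | -0.0002 -0.0008 -0.0025
4 -0.0263 -0.0219 0.0222 | -0.0002 -0.0008 -0.0025
5 -0.0261 -0.0221 0.0222 | -0.0002 -0.0008 -0.0025
```

>>> apply_moves(series=[{"x":-0.027,"y":-0.0215,"z":0.022,"wx":0,"wy":-0.0008,"wz":-0.0025,"fingers":-0.1},{"x":-0.027,"y":-0.0215,"z":0.022,"wx":0,"wy":-0.0008,"wz":-0.0025,"fingers":-0.1},{"x":-0.0265,"y":-0.0217,"z":0.022,"wx":0,"wy":-0.0008,"wz":-0.0025,"fingers":-0.1},{"x":-0.024,"y":-0.02,"z":0.022,"wx":0,"wy":-0.0008,"wz":-0.0025,"fingers":-0.1},{"x":-0.012,"y":-0.01,"z":0.01,"wx":0,"wy":0,"wz":0,"fingers":-0.1},{"x":-0.003,"y":-0.003,"z":0,"wx":0,"wy":0,"wz":0,"fingers":-0.1},{"x":0,"y":0,"z":0,"wx":0,"wy":0,"wz":0,"fingers":-0.1}])

```text
clock: 23.42
tool_pos: [0.4613, 0.1446, 0.1571]
eef_rot: [0.924, -0.383, 0.001, -0.002]
contact_force: [-0.5, 0.0, 0.9]
opening: 0.45
```

```bash
python3 -c "
from h import *
from look import look
look();st();plan([.462,.1507,.06],-45,step=.03)
wshot('w7')
"
```

```text
a [('scene', array([0.4236, 0.1903]), 0.0582, 129), ('scene', array([0.5462, 0.381 ]), 0.0406, 42), ('scene', array([0.5488, 0.3805]), 0.0479, 45), ('side', array([0.4189, 0.1927]), 0.0577, 646), ('side', array([0.5476, 0.3807]), 0.0408, 90), ('side', array([0.5469, 0.3813]), 0.0481, 84)]
b [('scene', array([0.5506, 0.3799]), 0.0449, 132), ('side', array([0.5457, 0.3817]), 0.0449, 624)]
c [('scene', array([0.5952, 0.2129]), 0.0326, 108), ('side', array([0.5917, 0.2149]), 0.0324, 264)]
t 23.52 pos [0.4614 0.1442 0.1572] psi -45.04 F [ 0.2 -1.  -0. ] M [-0.05 -0.02  0.02] op 0.451 q [-0.31  0.64 -0.14  2.07  0.2   0.44 -1.39]
1 -0.0014 -0.0014 0.0304 | -0.0003 -0.0001 -0.0001
2 -0.0013 -0.0015 0.0304 | -0.0003 -0.0001 -0.0001
3 -0.0013 -0.0015 0.0304 | -0.0003 -0.0001 -0.0001
4 -0.0013 -0.0015 0.0304 | -0.0003 -0.0001 -0.0001
```

View pics/w7.png

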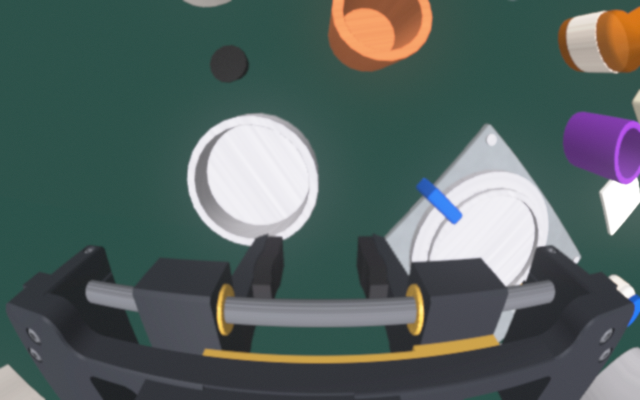

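The wrist view shows can a centred near (253,178), the stopper at (229,63), can c at (380,25), and the fingers clear of all of them. I go down to can a's wall.

>>> apply_moves(series=[{"x":-0.003,"y":-0.003,"z":0.028,"wx":0,"wy":0,"wz":0,"fingers":-0.1},{"x":-0.0024,"y":-0.0026,"z":0.028,"wx":0,"wy":0,"wz":0,"fingers":-0.1},{"x":0,"y":0,"z":0.028,"wx":0,"wy":0,"wz":0,"fingers":-0.1},{"x":0,"y":0,"z":0.015,"wx":0,"wy":0,"wz":0,"fingers":-0.1},{"x":0,"y":0,"z":0,"wx":0,"wy":0,"wz":0,"fingers":-0.1}])

```text
clock: 24.2
tool_pos: [0.4653, 0.1477, 0.0785]
eef_rot: [0.922, -0.386, 0.004, -0.003]
contact_force: [0.3, -0.5, 0.0]
opening: 0.45
```

```bash
python3 -c "
from h import *
z=np.load('w7.npz');m=dict(camera_matrix=z['K'],world_from_camera=z['T'])
for u,v in((253,113),(253,244),(187,178),(319,178)): print(wray(m,u,v,.04))
st();plan([.462,.1507,.02],-45,step=.03)
"
```

```text
[0.4691238  0.23202236 0.04      ]
[0.37661706 0.15026214 0.04      ]
[0.38147108 0.23937543 0.04      ]
[0.46794831 0.15133515 0.04      ]
t 24.2 pos [0.4653 0.1477 0.0785] psi -45.43 F [ 0.3 -0.5  0. ] M [ 0.01 -0.02 -0.  ] op 0.45 q [-0.36  0.8  -0.07  2.11  0.24  0.23 -1.43]
1 -0.003 0.0005 0.0365 | -0.0015 -0.0009 -0.0012
2 -0.0029 0.0003 0.0365 | -0.0015 -0.0009 -0.0012
```

>>> apply_moves(series=[{"x":-0.004,"y":0.0005,"z":0.015,"wx":-0.002,"wy":-0.001,"wz":-0.001,"fingers":-0.1},{"x":-0.001,"y":0,"z":0.02,"wx":0,"wy":0,"wz":0,"fingers":-0.1},{"x":0,"y":0,"z":0.012,"wx":0,"wy":0,"wz":0,"fingers":-0.1},{"x":0,"y":0,"z":0,"wx":0,"wy":0,"wz":0,"fingers":-0.1}])

```text
clock: 24.7
tool_pos: [0.4636, 0.151, 0.0406]
eef_rot: [0.923, -0.385, 0.003, -0.002]
contact_force: [-0.1, 0.1, 0.5]
opening: 0.447
```

```bash
python3 -c "
from h import *
st();plan([.4625,.151,.022],-45,step=.03)
"
```

```text
t 24.7 pos [0.4636 0.151  0.0406] psi -45.27 F [-0.1  0.1  0.5] M [-0.01 -0.02 -0.02] op 0.447 q [-0.38  0.87 -0.05  2.12  0.24  0.15 -1.44]
1 -0.0011 0.0011 0.0233 | -0.0019 -0.001 -0.0015
```

>>> apply_moves(series=[{"x":-0.001,"y":0.001,"z":0.012,"wx":-0.002,"wy":-0.001,"wz":0,"fingers":-0.1},{"x":0,"y":0,"z":0.01,"wx":0,"wy":0,"wz":0,"fingers":-0.1},{"x":0,"y":0,"z":0,"wx":0,"wy":0,"wz":0,"fingers":-0.1},{"x":0,"y":0,"z":0,"wx":0,"wy":0,"wz":0,"fingers":-1},{"x":0,"y":0,"z":0,"wx":0,"wy":0,"wz":0,"fingers":-1},{"x":0,"y":0,"z":0,"wx":0,"wy":0,"wz":0,"fingers":-1},{"x":0,"y":0,"z":0,"wx":0,"wy":0,"wz":0,"fingers":-1}], force=35)

```text
clock: 25.58
tool_pos: [0.4631, 0.1513, 0.0228]
eef_rot: [0.923, -0.385, 0.0, -0.0]
contact_force: [-0.1, 0.9, -1.5]
opening: 0.089
```

```bash
python3 -c "
from h import *
st();s=get_state();a=s['tool_pos']
print('can a est centre',a[:2]-.058*np.array([np.cos(np.radians(psi(s))),np.sin(np.radians(psi(s)))]))
from look import look
look()
"
```

```text
t 25.57 pos [0.4631 0.1513 0.0228] psi -45.27 F [-0.1  0.9 -1.5] M [-0.02  0.03 -0.02] op 0.089 q [-0.39  0.91 -0.04  2.11  0.25  0.12 -1.45]
can a est centre [0.42224216 0.19247599]
a [('scene', array([0.4278, 0.1927]), 0.0569, 63), ('scene', array([0.5496, 0.3804]), 0.0471, 51), ('side', array([0.4225, 0.1935]), 0.0578, 384), ('side', array([0.5478, 0.3802]), 0.0403, 91), ('side', array([0.5473, 0.3809]), 0.0486, 87)]
b [('scene', array([0.5494, 0.3804]), 0.045, 158), ('side', array([0.5457, 0.3817]), 0.0449, 630)]
c [('scene', array([0.5962, 0.2131]), 0.0317, 90), ('side', array([0.5915, 0.2147]), 0.0322, 283)]
```

>>> apply_moves(series=[{"x":0,"y":0,"z":-0.02,"wx":0,"wy":0,"wz":0,"fingers":-1},{"x":0,"y":0,"z":-0.03,"wx":0,"wy":0,"wz":0,"fingers":-1},{"x":0,"y":0,"z":-0.04,"wx":0,"wy":0,"wz":0,"fingers":-1},{"x":0,"y":0,"z":-0.04,"wx":0,"wy":0,"wz":0,"fingers":-1},{"x":0,"y":0,"z":-0.015,"wx":0,"wy":0,"wz":0,"fingers":-1}], force=45)

```text
clock: 26.3
tool_pos: [0.4625, 0.1503, 0.1447]
eef_rot: [0.923, -0.385, 0.001, 0.0]
contact_force: [0.3, 0.2, -2.3]
opening: 0.086
```

```bash
python3 -c "
from h import *
st();plan([.5998,-.0454,.13],0,step=.035,ang=7)
"
```

```text
t 26.3 pos [0.4625 0.1503 0.1447] psi -45.29 F [ 0.3  0.2 -2.3] M [-0.11 -0.11  0.01] op 0.086 q [-0.33  0.67 -0.13  2.07  0.21  0.42 -1.41]
1 0.0421 0.0072 0.0027 | 0.0 -0.0001 -0.0359
2 0.041 0.0119 0.0027 | 0.0 -0.0001 -0.0359
3 0.0394 0.0164 0.0027 | 0.0 -0.0001 -0.0359
4 0.0373 0.0207 0.0027 | 0.0 -0.0001 -0.0359
5 0.0347 0.0248 0.0027 | 0.0 -0.0001 -0.0359
6 0.0317 0.0286 0.0026 | 0.0 -0.0001 -0.0359
7 0.0283 0.032 0.0026 | 0.0 -0.0001 -0.0359
```

>>> apply_moves(series=[{"x":0.042,"y":0.007,"z":0,"wx":0,"wy":0,"wz":-0.036,"fingers":-1},{"x":0.041,"y":0.012,"z":0,"wx":0,"wy":0,"wz":-0.036,"fingers":-1},{"x":0.0395,"y":0.0165,"z":0,"wx":0,"wy":0,"wz":-0.036,"fingers":-1},{"x":0.0375,"y":0.0205,"z":0,"wx":0,"wy":0,"wz":-0.036,"fingers":-1},{"x":0.0345,"y":0.025,"z":0,"wx":0,"wy":0,"wz":-0.036,"fingers":-1},{"x":0.0315,"y":0.0285,"z":0,"wx":0,"wy":0,"wz":-0.036,"fingers":-1},{"x":0.018,"y":0.024,"z":0,"wx":0,"wy":0,"wz":-0.025,"fingers":-1},{"x":0.004,"y":0.005,"z":0,"wx":0,"wy":0,"wz":0,"fingers":-1}])

```text
clock: 27.3
tool_pos: [0.5987, -0.0469, 0.1444]
eef_rot: [1.0, -0.003, -0.002, 0.001]
contact_force: [-0.4, -0.3, -2.6]
opening: 0.085
```

```bash
python3 -c "
from h import *
st();plan([.5998,-.0454,.1],0,step=.035,ang=7)
"
```

```text
t 27.3 pos [ 0.5987 -0.0469  0.1444] psi -0.39 F [-0.4 -0.3 -2.6] M [-0.01 -0.12 -0.06] op 0.085 q [ 0.25  0.81 -0.45  1.71  0.49  0.74 -0.46]
1 0.0008 -0.001 0.0277 | 0.0003 0.0005 -0.0011
2 0.0007 -0.001 0.0277 | 0.0003 0.0005 -0.0011
```

>>> apply_moves(series=[{"x":0,"y":0,"z":0.02,"wx":0,"wy":0,"wz":0,"fingers":-1},{"x":0.0005,"y":-0.001,"z":0.02,"wx":0,"wy":0,"wz":0,"fingers":-1},{"x":0,"y":0,"z":0,"wx":0,"wy":0,"wz":0,"fingers":-1},{"x":0,"y":0,"z":0,"wx":0,"wy":0,"wz":0,"fingers":-1}])

```text
clock: 27.8
tool_pos: [0.5963, -0.0419, 0.109]
eef_rot: [1.0, -0.002, -0.004, 0.0]
contact_force: [-0.1, -0.2, -1.4]
opening: 0.085
```

```bash
cat > canfit.py <<'E'
from meas import *
import sys
def canfit(h,c0,r,t=.004,hue=None):
  res=[]
  for n in('scene','side'):
    m=camera_model(n);p,d=snapshot(n);C=cloud(d,m);Q=C.reshape(-1,3);H=cv2.cvtColor(p,cv2.COLOR_RGB2HSV).reshape(-1,3)
    k=(abs(Q[:,2]-h)<t)&(np.hypot(*(Q[:,:2]-c0).T)<r+.02)&(np.hypot(*(Q[:,:2]-c0).T)>r-.025)&(H[:,2]>90)
    if hue is not None: k&=(H[:,0]<hue)&(H[:,1]>80)
    Q=Q[k]
    # keep top-face ring points: known radius fit
    from scipy.optimize import least_squares
    f=least_squares(lambda x:np.hypot(Q[:,0]-x[0],Q[:,1]-x[1])-r,c0,loss='soft_l1',f_scale=.002)
    print(n,len(Q),f.x.round(4));res.append(f.x)
  m=np.mean(res,0);print('mean',m.round(4));return m
E
python3 -c "
from h import *
from canfit import canfit
snapshot('side');st();z=get_state()['tool_pos'][2]
canfit(z+.0172,np.array([.542,-.045]),.058,.005)
plan([.5998,-.0454,.055],0,step=.035,ang=7)
"
```

```text
t 27.85 pos [ 0.5962 -0.0418  0.109 ] psi -0.24 F [-0.8 -0.4 -2.5] M [-0.01 -0.15  0.03] op 0.087 q [ 0.23  0.86 -0.42  1.74  0.52  0.67 -0.49]
scene 134 [ 0.5426 -0.0417]
side 370 [ 0.5389 -0.0401]
mean [ 0.5408 -0.0409]
1 0.0022 0.0018 0.034 | 0.0001 0.001 -0.0008
2 0.0021 0.0018 0.034 | 0.0001 0.001 -0.0008
```

>>> apply_moves(series=[{"x":0.003,"y":0.005,"z":0.02,"wx":0,"wy":0.001,"wz":0,"fingers":-1},{"x":0,"y":0,"z":0.02,"wx":0,"wy":0,"wz":0,"fingers":-1},{"x":0,"y":0,"z":0.015,"wx":0,"wy":0,"wz":0,"fingers":-1},{"x":0,"y":0,"z":0,"wx":0,"wy":0,"wz":0,"fingers":-1}])

```text
clock: 28.45
tool_pos: [0.599, -0.0474, 0.0621]
eef_rot: [1.0, -0.003, -0.002, 0.0]
contact_force: [-0.5, -0.0, -0.3]
opening: 0.09
```

```bash
python3 -c "
from h import *
st();plan([.5985,-.046,.048],0,step=.01,ang=7)
"
```

```text
t 28.45 pos [ 0.599  -0.0474  0.0621] psi -0.33 F [-0.5 -0.  -0.3] M [-0.1  -0.15 -0.02] op 0.09 q [ 0.21  0.93 -0.38  1.75  0.57  0.58 -0.52]
1 -0.0003 -0.0009 0.0088 | 0.0001 0.0005 -0.0009
2 -0.0003 -0.0009 0.0088 | 0.0001 0.0005 -0.0009
```

>>> apply_moves(series=[{"x":-0.0003,"y":-0.001,"z":0.009,"wx":0,"wy":0,"wz":0,"fingers":-1},{"x":0,"y":-0.0005,"z":0.008,"wx":0,"wy":0,"wz":0,"fingers":-1},{"x":0,"y":0,"z":0.002,"wx":0,"wy":0,"wz":0,"fingers":-1},{"x":0,"y":0,"z":0,"wx":0,"wy":0,"wz":0,"fingers":-1}])

```text
clock: 28.95
tool_pos: [0.5996, -0.0457, 0.0481]
eef_rot: [1.0, -0.003, -0.0, 0.001]
contact_force: [0.5, -0.0, -1.8]
opening: 0.084
```

```bash
python3 -c "
from h import *
from canfit import canfit
st()
canfit(.065,np.array([.542,-.045]),.058,.004)
"
```

```text
t 28.95 pos [ 0.5996 -0.0457  0.0481] psi -0.33 F [ 0.5 -0.  -1.8] M [-0.01 -0.16 -0.05] op 0.084 q [ 0.2   0.95 -0.36  1.76  0.58  0.55 -0.53]
scene 111 [ 0.5458 -0.0456]
side 313 [ 0.5426 -0.044 ]
mean [ 0.5442 -0.0448]
```

Can a is inside the rim, about 2.5 mm off centre with 7 mm of play. I let go of it and go for can b.

>>> apply_moves(series=[{"x":-0.002,"y":0,"z":0.001,"wx":0,"wy":0,"wz":0,"fingers":-1},{"x":0,"y":0,"z":0,"wx":0,"wy":0,"wz":0,"fingers":-0.4},{"x":0,"y":0,"z":0,"wx":0,"wy":0,"wz":0,"fingers":-0.4},{"x":0,"y":0,"z":0,"wx":0,"wy":0,"wz":0,"fingers":-0.4},{"x":0,"y":0,"z":-0.05,"wx":0,"wy":0,"wz":0,"fingers":-0.4},{"x":0,"y":0,"z":-0.06,"wx":0,"wy":0,"wz":0,"fingers":-0.4},{"x":0,"y":0,"z":-0.06,"wx":0,"wy":0,"wz":0,"fingers":-0.2}])

```text
clock: 29.92
tool_pos: [0.5953, -0.0457, 0.182]
eef_rot: [1.0, -0.002, -0.005, 0.001]
contact_force: [1.5, -1.1, -0.1]
opening: 0.387
```

```bash
python3 -c "
from h import *
from canfit import canfit
st()
canfit(.065,np.array([.542,-.045]),.058,.004)
b=canfit(.065,np.array([.548,.38]),.045,.004)
a=np.radians(35);plan([b[0]+.045*np.cos(a),b[1]+.045*np.sin(a),.15],35,step=.055)
"
```

```text
t 29.93 pos [ 0.5953 -0.0457  0.182 ] psi -0.28 F [ 1.5 -1.1 -0.1] M [-0.04 -0.17 -0.02] op 0.387 q [ 0.27  0.76 -0.48  1.69  0.46  0.82 -0.43]
scene 186 [ 0.5459 -0.0457]
side 399 [ 0.5421 -0.0441]
mean [ 0.544  -0.0449]
scene 197 [0.5496 0.3797]
side 738 [0.5464 0.3814]
mean [0.548  0.3805]
1 -0.0019 -0.0628 0.0043 | -0.0 0.0003 -0.0218
2 0.0024 -0.0628 0.0043 | -0.0 0.0003 -0.0218
3 0.0067 -0.0625 0.0043 | -0.0 0.0003 -0.0218
4 0.011 -0.0619 0.0043 | -0.0 0.0003 -0.0218
5 0.0152 -0.061 0.0043 | -0.0 0.0003 -0.0218
6 0.0193 -0.0598 0.0043 | -0.0 0.0003 -0.0218
7 0.0233 -0.0583 0.0043 | -0.0 0.0003 -0.0218
8 0.0273 -0.0566 0.0043 | -0.0 0.0003 -0.0218
9 0.0311 -0.0546 0.0044 | -0.0 0.0003 -0.0218
```

>>> apply_moves(series=[{"x":-0.002,"y":-0.063,"z":0,"wx":0,"wy":0,"wz":-0.022,"fingers":-0.2},{"x":0.0024,"y":-0.063,"z":0,"wx":0,"wy":0,"wz":-0.022,"fingers":-0.2},{"x":0.0067,"y":-0.0625,"z":0,"wx":0,"wy":0,"wz":-0.022,"fingers":-0.2},{"x":0.011,"y":-0.062,"z":0,"wx":0,"wy":0,"wz":-0.022,"fingers":-0.2},{"x":0.0152,"y":-0.061,"z":0,"wx":0,"wy":0,"wz":-0.022,"fingers":-0.2},{"x":0.0193,"y":-0.06,"z":0,"wx":0,"wy":0,"wz":-0.022,"fingers":-0.2},{"x":0.0233,"y":-0.058,"z":0,"wx":0,"wy":0,"wz":-0.022,"fingers":-0.2},{"x":0.0273,"y":-0.053,"z":0,"wx":0,"wy":0,"wz":-0.022,"fingers":-0.2}])

```text
clock: 31.12
tool_pos: [0.578, 0.3534, 0.1609]
eef_rot: [0.961, 0.274, -0.019, 0.005]
contact_force: [0.1, 0.2, -0.4]
opening: 0.401
```

```bash
cat > goto.py <<'E'
from h import *
import sys
v=list(map(float,sys.argv[1:]));st();plan(v[:3],v[3],step=v[4] if len(v)>4 else .035,ang=8)
E
python3 goto.py .5849 .4063 .15 35
```

```text
t 31.12 pos [0.578  0.3534 0.1609] psi 31.84 F [ 0.1  0.2 -0.4] M [-0.06 -0.17 -0.03] op 0.401 q [-0.34  0.92 -0.58  1.41  0.53  1.02 -0.48]
1 0.0214 -0.0258 0.006 | -0.0003 0.0061 -0.0088
2 0.022 -0.0252 0.0064 | -0.0003 0.0061 -0.0088
```

>>> apply_moves(series=[{"x":0.0214,"y":-0.025,"z":0.006,"wx":0,"wy":0.006,"wz":-0.0088,"fingers":-0.2},{"x":0.015,"y":-0.018,"z":0.006,"wx":0,"wy":0.006,"wz":-0.0088,"fingers":-0.2},{"x":0.004,"y":-0.005,"z":0,"wx":0,"wy":0,"wz":0,"fingers":-0.2},{"x":0,"y":0,"z":0,"wx":0,"wy":0,"wz":0,"fingers":-0.2}])

```text
clock: 31.62
tool_pos: [0.5821, 0.4036, 0.1446]
eef_rot: [0.953, 0.303, -0.003, 0.001]
contact_force: [-0.5, 0.2, 0.5]
opening: 0.397
```

```bash
python3 -c "
from h import *
from canfit import canfit
b=canfit(.065,np.array([.548,.38]),.045,.004)
"; python3 goto.py .5849 .4063 .085 35
```

```text
scene 191 [0.5498 0.38  ]
side 723 [0.5463 0.3815]
mean [0.5481 0.3807]
t 31.73 pos [0.5824 0.4032 0.1449] psi 35.21 F [ 0.  -0.7 -0.1] M [ 0.02 -0.17  0.03] op 0.4 q [-0.4   0.96 -0.58  1.34  0.56  1.01 -0.47]
1 0.0026 -0.0007 0.0374 | 0.0 0.001 0.0006
2 0.0025 -0.0007 0.0374 | 0.0 0.001 0.0006
```

Can b hasn't moved. I go down and grip its wall.

>>> apply_moves(series=[{"x":0.004,"y":-0.001,"z":0.032,"wx":0,"wy":0.001,"wz":0,"fingers":-0.2},{"x":0.001,"y":0,"z":0.032,"wx":0,"wy":0.001,"wz":0,"fingers":-0.2},{"x":0,"y":0,"z":0.008,"wx":0,"wy":0,"wz":0,"fingers":-0.2},{"x":0,"y":0,"z":0,"wx":0,"wy":0,"wz":0,"fingers":-0.2}])

```text
clock: 32.22
tool_pos: [0.5891, 0.4017, 0.0888]
eef_rot: [0.954, 0.299, 0.002, 0.001]
contact_force: [0.3, -0.2, 1.2]
opening: 0.401
```

```bash
python3 goto.py .5849 .4063 .045 35
```

```text
t 32.23 pos [0.5891 0.4017 0.0888] psi 34.81 F [ 0.3 -0.2  1.2] M [-0.01 -0.15 -0.01] op 0.401 q [-0.41  1.03 -0.55  1.37  0.6   0.91 -0.51]
1 -0.0006 -0.0039 0.0274 | 0.0005 -0.0006 -0.0005
2 -0.0005 -0.0039 0.0274 | 0.0005 -0.0006 -0.0005
```

>>> apply_moves(series=[{"x":-0.0011,"y":-0.0065,"z":0.02,"wx":0,"wy":0,"wz":0,"fingers":-0.2},{"x":0,"y":-0.0012,"z":0.022,"wx":0,"wy":0,"wz":0,"fingers":-0.2},{"x":0,"y":0,"z":0.01,"wx":0,"wy":0,"wz":0,"fingers":-0.2},{"x":0,"y":0,"z":0.001,"wx":0,"wy":0,"wz":0,"fingers":-0.2},{"x":0,"y":0,"z":0,"wx":0,"wy":0,"wz":0,"fingers":-1},{"x":0,"y":0,"z":0,"wx":0,"wy":0,"wz":0,"fingers":-1},{"x":0,"y":0,"z":0,"wx":0,"wy":0,"wz":0,"fingers":-1},{"x":0,"y":0,"z":0,"wx":0,"wy":0,"wz":0,"fingers":-1}], force=35)

```text
clock: 33.22
tool_pos: [0.5856, 0.4072, 0.0459]
eef_rot: [0.954, 0.299, 0.004, 0.001]
contact_force: [-0.5, -0.2, -0.6]
opening: 0.088
```

```bash
python3 goto.py .5849 .4063 .17 35
```

```text
t 33.23 pos [0.5856 0.4072 0.0459] psi 34.77 F [-0.5 -0.2 -0.6] M [-0.09 -0.01 -0.03] op 0.088 q [-0.43  1.08 -0.52  1.38  0.63  0.84 -0.54]
1 -0.0001 0.0002 -0.0388 | 0.0003 -0.0005 -0.0003
2 -0.0002 0.0002 -0.0388 | 0.0003 -0.0005 -0.0003
3 -0.0002 0.0002 -0.0388 | 0.0003 -0.0005 -0.0003
4 -0.0003 0.0001 -0.0388 | 0.0003 -0.0005 -0.0003
```

>>> apply_moves(series=[{"x":0,"y":0,"z":-0.025,"wx":0,"wy":0,"wz":0,"fingers":-1},{"x":0,"y":0,"z":-0.04,"wx":0,"wy":0,"wz":0,"fingers":-1},{"x":0,"y":0,"z":-0.05,"wx":0,"wy":0,"wz":0,"fingers":-1},{"x":0,"y":0,"z":-0.05,"wx":0,"wy":0,"wz":0,"fingers":-1},{"x":0,"y":0,"z":-0.02,"wx":0,"wy":0,"wz":0,"fingers":-1}], force=45)

```text
clock: 33.85
tool_pos: [0.5843, 0.407, 0.2013]
eef_rot: [0.954, 0.299, 0.004, 0.0]
contact_force: [0.1, -0.2, -2.8]
opening: 0.089
```

```bash
python3 goto.py .587 -.045 .19 0 .05
```

```text
t 33.85 pos [0.5843 0.407  0.2013] psi 34.82 F [ 0.1 -0.2 -2.8] M [ 0.02 -0.23 -0.01] op 0.089 q [-0.4   0.9  -0.6   1.3   0.53  1.09 -0.45]
1 -0.032 0.0466 0.0013 | 0.0 -0.0002 0.0193
2 -0.0291 0.0484 0.0013 | 0.0 -0.0002 0.0193
3 -0.0261 0.0501 0.0014 | 0.0 -0.0002 0.0193
4 -0.023 0.0516 0.0014 | 0.0 -0.0002 0.0193
5 -0.0198 0.0529 0.0014 | 0.0 -0.0002 0.0193
6 -0.0166 0.054 0.0014 | 0.0 -0.0002 0.0193
7 -0.0133 0.0549 0.0014 | 0.0 -0.0002 0.0193
8 -0.0099 0.0556 0.0014 | 0.0 -0.0002 0.0193
9 -0.0065 0.0561 0.0014 | 0.0 -0.0002 0.0193
10 -0.0031 0.0564 0.0014 | 0.0 -0.0002 0.0193
```

>>> apply_moves(series=[{"x":-0.032,"y":0.0466,"z":0,"wx":0,"wy":0,"wz":0.0193,"fingers":-1},{"x":-0.029,"y":0.0485,"z":0,"wx":0,"wy":0,"wz":0.0193,"fingers":-1},{"x":-0.026,"y":0.05,"z":0,"wx":0,"wy":0,"wz":0.0193,"fingers":-1},{"x":-0.023,"y":0.0515,"z":0,"wx":0,"wy":0,"wz":0.0193,"fingers":-1},{"x":-0.02,"y":0.053,"z":0,"wx":0,"wy":0,"wz":0.0193,"fingers":-1},{"x":-0.0165,"y":0.054,"z":0,"wx":0,"wy":0,"wz":0.0193,"fingers":-1},{"x":-0.0133,"y":0.055,"z":0,"wx":0,"wy":0,"wz":0.0193,"fingers":-1},{"x":-0.01,"y":0.0555,"z":0,"wx":0,"wy":0,"wz":0.0193,"fingers":-1}])

```text
clock: 34.85
tool_pos: [0.5823, 0.0395, 0.2]
eef_rot: [0.998, 0.057, 0.003, -0.003]
contact_force: [0.9, 0.2, -2.4]
opening: 0.089
```

```bash
python3 goto.py .589 -.045 .18 0 .04
```

```text
t 34.85 pos [0.5823 0.0395 0.2   ] psi 6.59 F [ 0.9  0.2 -2.4] M [-0.09 -0.26  0.01] op 0.089 q [ 0.16  0.72 -0.52  1.73  0.46  0.81 -0.47]
1 -0.0013 0.0353 0.0081 | -0.0006 -0.0007 0.0122
2 0.0001 0.0353 0.0082 | -0.0006 -0.0007 0.0122
3 0.0014 0.0353 0.0083 | -0.0006 -0.0007 0.0122
```

>>> apply_moves(series=[{"x":-0.0013,"y":0.035,"z":0.008,"wx":0,"wy":0,"wz":0.012,"fingers":-1},{"x":0.002,"y":0.035,"z":0.008,"wx":0,"wy":0,"wz":0.012,"fingers":-1},{"x":0.003,"y":0.022,"z":0.008,"wx":0,"wy":0,"wz":0.012,"fingers":-1},{"x":0.001,"y":0.008,"z":0.004,"wx":0,"wy":0,"wz":0,"fingers":-1},{"x":0,"y":0.001,"z":0,"wx":0,"wy":0,"wz":0,"fingers":-1},{"x":0,"y":0,"z":0,"wx":0,"wy":0,"wz":0,"fingers":-1}])

```text
clock: 35.6
tool_pos: [0.5907, -0.0464, 0.1758]
eef_rot: [1.0, -0.003, 0.002, -0.002]
contact_force: [-0.2, -0.6, -2.7]
opening: 0.086
```

```bash
python3 -c "
from h import *
from canfit import canfit
snapshot('side');s=get_state();p=s['tool_pos'];print(p)
b=canfit(p[2]+.0191,p[:2]-[.045,0],.045,.005)
print('off',b-p[:2])
"; python3 goto.py .589 -.045 .12 0 .04
```

```text
[ 0.59070254 -0.04625997  0.17582463]
scene 67 [ 0.5501 -0.0447]
side 321 [ 0.5459 -0.0424]
mean [ 0.548  -0.0436]
off [-0.04269129  0.00269171]
t 35.75 pos [ 0.5907 -0.0467  0.1758] psi -0.35 F [ 0.3 -0.  -2.7] M [-0.02 -0.13 -0.04] op 0.083 q [ 0.28  0.76 -0.48  1.72  0.47  0.77 -0.44]
1 -0.0012 -0.0009 0.0349 | -0.0007 -0.0006 -0.001
2 -0.0012 -0.001 0.0349 | -0.0007 -0.0006 -0.001
```

>>> apply_moves(series=[{"x":-0.0046,"y":0.001,"z":0.025,"wx":0,"wy":0,"wz":-0.001,"fingers":-1},{"x":0,"y":0,"z":0.025,"wx":0,"wy":0,"wz":0,"fingers":-1},{"x":0,"y":0,"z":0.015,"wx":0,"wy":0,"wz":0,"fingers":-1},{"x":0,"y":0,"z":0,"wx":0,"wy":0,"wz":0,"fingers":-1}])

```text
clock: 36.25
tool_pos: [0.5885, -0.0447, 0.1239]
eef_rot: [1.0, 0.0, 0.004, -0.003]
contact_force: [0.2, 0.9, -1.6]
opening: 0.088
```

```bash
python3 goto.py .587 -.0475 .1 0 .02
```

```text
t 36.25 pos [ 0.5885 -0.0447  0.1239] psi 0.03 F [ 0.2  0.9 -1.6] M [-0.09 -0.13 -0.01] op 0.088 q [ 0.25  0.82 -0.44  1.77  0.52  0.66 -0.48]
1 -0.0011 0.0018 0.0149 | -0.0009 -0.0011 0.0001
2 -0.001 0.0018 0.0149 | -0.0009 -0.0011 0.0001
```

>>> apply_moves(series=[{"x":-0.002,"y":0.0036,"z":0.01,"wx":-0.001,"wy":-0.001,"wz":0,"fingers":-1},{"x":0,"y":0,"z":0.012,"wx":-0.0009,"wy":-0.001,"wz":0,"fingers":-1},{"x":0,"y":0,"z":0.008,"wx":0,"wy":0,"wz":0,"fingers":-1},{"x":0,"y":0,"z":0,"wx":0,"wy":0,"wz":0,"fingers":-1}])

```text
clock: 36.75
tool_pos: [0.588, -0.0476, 0.0995]
eef_rot: [1.0, 0.0, 0.001, 0.0]
contact_force: [0.1, 1.1, -2.2]
opening: 0.086
```

```bash
python3 goto.py .587 -.0475 .077 0 .01
```

```text
t 36.75 pos [ 0.588  -0.0476  0.0995] psi 0.02 F [ 0.1  1.1 -2.2] M [-0.03 -0.17 -0.02] op 0.086 q [ 0.23  0.86 -0.41  1.78  0.55  0.62 -0.5 ]
1 -0.0004 -0.0 0.0094 | 0.0001 -0.0003 0.0
2 -0.0004 -0.0 0.0094 | 0.0001 -0.0003 0.0
3 -0.0004 -0.0 0.0094 | 0.0001 -0.0003 0.0
```

>>> apply_moves(series=[{"x":-0.0006,"y":0,"z":0.0095,"wx":0,"wy":0,"wz":0,"fingers":-1},{"x":-0.0004,"y":0,"z":0.0095,"wx":0,"wy":0,"wz":0,"fingers":-1},{"x":0,"y":0,"z":0.0085,"wx":0,"wy":0,"wz":0,"fingers":-1},{"x":0,"y":0,"z":0.002,"wx":0,"wy":0,"wz":0,"fingers":-1},{"x":0,"y":0,"z":0,"wx":0,"wy":0,"wz":0,"fingers":-1}])

```text
clock: 37.38
tool_pos: [0.5877, -0.0475, 0.0757]
eef_rot: [1.0, 0.0, 0.002, 0.001]
contact_force: [-0.7, 0.0, -1.8]
opening: 0.086
```

```bash
python3 -c "
from h import *
from canfit import canfit
st()
b=canfit(.095,np.array([.545,-.045]),.045,.005)
"
```

```text
t 37.38 pos [ 0.5877 -0.0475  0.0757] psi 0.02 F [-0.7  0.  -1.8] M [-0.04 -0.02  0.04] op 0.086 q [ 0.22  0.89 -0.38  1.79  0.58  0.57 -0.53]
scene 65 [ 0.5468 -0.046 ]
side 247 [ 0.5429 -0.0444]
mean [ 0.5448 -0.0452]
```

>>> apply_moves(series=[{"x":0,"y":0,"z":0,"wx":0,"wy":0,"wz":0,"fingers":-0.5},{"x":0,"y":0,"z":0,"wx":0,"wy":0,"wz":0,"fingers":-0.5},{"x":0,"y":0,"z":0,"wx":0,"wy":0,"wz":0,"fingers":-0.5},{"x":0,"y":0,"z":-0.05,"wx":0,"wy":0,"wz":0,"fingers":-0.5},{"x":0,"y":0,"z":-0.06,"wx":0,"wy":0,"wz":0,"fingers":-0.5},{"x":0,"y":0,"z":-0.06,"wx":0,"wy":0,"wz":0,"fingers":0.5},{"x":0,"y":0,"z":-0.01,"wx":0,"wy":0,"wz":0,"fingers":1}])

```text
clock: 38.35
tool_pos: [0.5873, -0.0471, 0.2226]
eef_rot: [1.0, 0.0, 0.001, 0.0]
contact_force: [-0.6, 0.1, 0.1]
opening: 0.454
```

```bash
python3 -c "
from h import *
from canfit import canfit
b=canfit(.095,np.array([.545,-.045]),.045,.005)
c=canfit(.09,np.array([.5936,.2137]),.032,.004,20)
"; python3 goto.py .5936 .2137 .18 10 .05
```

```text
scene 201 [ 0.5464 -0.0457]
side 345 [ 0.5427 -0.0443]
mean [ 0.5445 -0.045 ]
scene 140 [0.596  0.2128]
side 337 [0.592  0.2144]
mean [0.594  0.2136]
t 38.55 pos [ 0.5845 -0.0478  0.218 ] psi 0.05 F [-0.  -0.5 -0.3] M [-0.02 -0.05 -0.03] op 0.633 q [ 0.3   0.7  -0.51  1.69  0.43  0.87 -0.4 ]
1 0.002 -0.0545 0.0078 | 0.0 0.0003 -0.0092
2 0.0036 -0.0544 0.0078 | 0.0 0.0003 -0.0092
3 0.0051 -0.0543 0.0078 | 0.0 0.0003 -0.0092
4 0.0067 -0.0541 0.0079 | 0.0 0.0003 -0.0092
5 0.0082 -0.0539 0.0079 | 0.0 0.0003 -0.0092
6 0.0098 -0.0536 0.0079 | 0.0 0.0003 -0.0092
```

>>> apply_moves(series=[{"x":0.002,"y":-0.054,"z":0,"wx":0,"wy":0,"wz":0,"fingers":1},{"x":0.002,"y":-0.06,"z":0,"wx":0,"wy":0,"wz":0,"fingers":1},{"x":0.002,"y":-0.06,"z":0.005,"wx":0,"wy":0,"wz":0,"fingers":1},{"x":0.002,"y":-0.06,"z":0.005,"wx":0,"wy":0,"wz":0,"fingers":1},{"x":0.002,"y":-0.05,"z":0.005,"wx":0,"wy":0,"wz":0,"fingers":1},{"x":0.002,"y":-0.03,"z":0.005,"wx":0,"wy":0,"wz":0,"fingers":1},{"x":0,"y":-0.01,"z":0,"wx":0,"wy":0,"wz":0,"fingers":1},{"x":0,"y":0,"z":0,"wx":0,"wy":0,"wz":0,"fingers":1}])

```text
clock: 39.55
tool_pos: [0.5873, 0.2135, 0.1841]
eef_rot: [1.0, -0.001, -0.016, 0.006]
contact_force: [0.9, -0.5, 0.1]
opening: 1.001
```

```bash
python3 goto.py .594 .2136 .13 0 .04
```

```text
t 39.55 pos [0.5873 0.2135 0.1841] psi -0.12 F [ 0.9 -0.5  0.1] M [-0.09 -0.12  0.02] op 1.001 q [-0.17  0.8  -0.47  1.58  0.42  0.9  -0.79]
1 0.0053 -0.0005 0.0337 | 0.0019 0.0049 -0.0003
2 0.0047 -0.0003 0.0337 | 0.0019 0.0049 -0.0003
```

>>> apply_moves(series=[{"x":0.007,"y":0,"z":0.02,"wx":0.002,"wy":0.005,"wz":0,"fingers":1},{"x":0.003,"y":0,"z":0.02,"wx":0.002,"wy":0.005,"wz":0,"fingers":1},{"x":0,"y":0,"z":0.015,"wx":0,"wy":0,"wz":0,"fingers":1},{"x":0,"y":0,"z":0,"wx":0,"wy":0,"wz":0,"fingers":1}])

```text
clock: 40.05
tool_pos: [0.5956, 0.2054, 0.1377]
eef_rot: [1.0, -0.005, -0.0, 0.002]
contact_force: [-0.4, -0.1, 0.5]
opening: 1.002
```

```bash
python3 -c "
from h import *
from canfit import canfit
c=canfit(.09,np.array([.5936,.2137]),.032,.004,20)
"; python3 goto.py .594 .2136 .105 0 .04
```

```text
scene 117 [0.5958 0.2131]
side 331 [0.592  0.2145]
mean [0.5939 0.2138]
t 40.15 pos [0.5963 0.2063 0.1388] psi -0.52 F [ 0.2  1.  -0. ] M [-0.05 -0.13  0.02] op 1.0 q [-0.18  0.85 -0.43  1.63  0.47  0.77 -0.83]
1 -0.0031 -0.0093 0.0422 | 0.0011 -0.0006 -0.0029
```

>>> apply_moves(series=[{"x":-0.003,"y":-0.0093,"z":0.018,"wx":0.001,"wy":0,"wz":-0.003,"fingers":1},{"x":0,"y":0,"z":0.015,"wx":0,"wy":0,"wz":0,"fingers":1},{"x":0,"y":0,"z":0,"wx":0,"wy":0,"wz":0,"fingers":1}])

```text
clock: 40.52
tool_pos: [0.5942, 0.2149, 0.1114]
eef_rot: [1.0, 0.001, 0.002, -0.0]
contact_force: [-1.4, -0.9, -0.3]
opening: 0.998
```

```bash
python3 goto.py .594 .2137 .067 0 .04
```

```text
t 40.52 pos [0.5942 0.2149 0.1114] psi 0.08 F [-1.4 -0.9 -0.3] M [-0.07 -0.02 -0.04] op 0.998 q [-0.2   0.88 -0.41  1.64  0.49  0.72 -0.85]
1 -0.0002 0.0008 0.0277 | -0.0002 -0.0005 0.0002
2 -0.0002 0.0008 0.0277 | -0.0002 -0.0005 0.0002
```

>>> apply_moves(series=[{"x":0,"y":0.001,"z":0.02,"wx":0,"wy":0,"wz":0,"fingers":1},{"x":0,"y":0,"z":0.02,"wx":0,"wy":0,"wz":0,"fingers":1},{"x":0,"y":0,"z":0.013,"wx":0,"wy":0,"wz":0,"fingers":1},{"x":0,"y":0,"z":0.002,"wx":0,"wy":0,"wz":0,"fingers":1},{"x":0,"y":0,"z":0,"wx":0,"wy":0,"wz":0,"fingers":-1},{"x":0,"y":0,"z":0,"wx":0,"wy":0,"wz":0,"fingers":-1},{"x":0,"y":0,"z":0,"wx":0,"wy":0,"wz":0,"fingers":-1}], force=25)

```text
clock: 41.4
tool_pos: [0.5944, 0.2141, 0.0642]
eef_rot: [1.0, 0.001, 0.001, -0.0]
contact_force: [0.3, 0.6, -1.6]
opening: 0.814
```

```bash
python3 -c "
from h import *
from canfit import canfit
st();c=canfit(.09,np.array([.5936,.2137]),.032,.004,20)
"
```

```text
t 41.4 pos [0.5944 0.2141 0.0642] psi 0.08 F [ 0.3  0.6 -1.6] M [-0.04 -0.08  0.01] op 0.814 q [-0.21  0.95 -0.38  1.66  0.53  0.63 -0.88]
scene 37 [0.5966 0.2111]
side 170 [0.5937 0.2143]
mean [0.5951 0.2127]
```

>>> apply_moves(series=[{"x":0,"y":0,"z":-0.025,"wx":0,"wy":0,"wz":0,"fingers":-1},{"x":0,"y":0,"z":-0.045,"wx":0,"wy":0,"wz":0,"fingers":-1},{"x":0,"y":0,"z":-0.05,"wx":0,"wy":0,"wz":0,"fingers":-1},{"x":0,"y":0,"z":-0.05,"wx":0,"wy":0,"wz":0,"fingers":-1},{"x":0,"y":0,"z":-0.02,"wx":0,"wy":0,"wz":0,"fingers":-1}], force=30)

```text
clock: 42.12
tool_pos: [0.5937, 0.2141, 0.2249]
eef_rot: [1.0, 0.001, 0.002, -0.001]
contact_force: [0.6, -0.2, -0.8]
opening: 0.812
```

```bash
python3 goto.py .5445 -.045 .21 0 .04
```

```text
t 42.12 pos [0.5937 0.2141 0.2249] psi 0.12 F [ 0.6 -0.2 -0.8] M [-0.03 -0.08 -0.06] op 0.812 q [-0.16  0.74 -0.49  1.56  0.4   0.94 -0.77]
1 -0.0089 0.0463 0.0026 | -0.0001 -0.0002 0.0001
2 -0.0089 0.0463 0.0026 | -0.0001 -0.0002 0.0001
3 -0.0089 0.0463 0.0026 | -0.0001 -0.0002 0.0001
4 -0.0089 0.0463 0.0026 | -0.0001 -0.0002 0.0001
5 -0.0088 0.0463 0.0026 | -0.0001 -0.0002 0.0001
6 -0.0088 0.0463 0.0026 | -0.0001 -0.0002 0.0001
7 -0.0088 0.0463 0.0027 | -0.0001 -0.0002 0.0001
```

>>> apply_moves(series=[{"x":-0.0089,"y":0.046,"z":0.002,"wx":0,"wy":0,"wz":0,"fingers":-1},{"x":-0.0089,"y":0.046,"z":0.002,"wx":0,"wy":0,"wz":0,"fingers":-1},{"x":-0.0089,"y":0.046,"z":0.002,"wx":0,"wy":0,"wz":0,"fingers":-1},{"x":-0.0089,"y":0.046,"z":0.002,"wx":0,"wy":0,"wz":0,"fingers":-1},{"x":-0.0088,"y":0.046,"z":0.002,"wx":0,"wy":0,"wz":0,"fingers":-1},{"x":-0.0088,"y":0.045,"z":0.002,"wx":0,"wy":0,"wz":0,"fingers":-1},{"x":-0.006,"y":0.03,"z":0.002,"wx":0,"wy":0,"wz":0,"fingers":-1},{"x":-0.002,"y":0.01,"z":0,"wx":0,"wy":0,"wz":0,"fingers":-1}])

```text
clock: 43.12
tool_pos: [0.5419, -0.0448, 0.2134]
eef_rot: [1.0, 0.002, 0.001, -0.001]
contact_force: [-0.0, 0.1, -1.5]
opening: 0.81
```

```bash
python3 goto.py .5445 -.045 .19 0 .04
```

```text
t 43.12 pos [ 0.5419 -0.0448  0.2134] psi 0.26 F [-0.   0.1 -1.5] M [-0.01 -0.07  0.01] op 0.81 q [ 0.31  0.65 -0.52  1.83  0.44  0.77 -0.44]
1 0.0032 0.0004 0.0293 | -0.0007 -0.0008 0.0015
```

>>> apply_moves(series=[{"x":0.003,"y":0,"z":0.015,"wx":0,"wy":0,"wz":0.001,"fingers":-1},{"x":0,"y":0,"z":0.012,"wx":0,"wy":0,"wz":0,"fingers":-1},{"x":0,"y":0,"z":0,"wx":0,"wy":0,"wz":0,"fingers":-1},{"x":0,"y":0,"z":0,"wx":0,"wy":0,"wz":0,"fingers":-1}])

```text
clock: 43.62
tool_pos: [0.5449, -0.0406, 0.19]
eef_rot: [1.0, 0.003, 0.001, -0.003]
contact_force: [1.0, -0.2, -0.8]
opening: 0.814
```

```bash
python3 -c "
from h import *
from canfit import canfit
snapshot('side');s=get_state();p=s['tool_pos'];print(p)
c=canfit(p[2]+.0258,p[:2],.032,.005,20);print('off',c-p[:2])
"; python3 goto.py .5445 -.045 .15 0 .04
```

```text
[ 0.5448317  -0.04061268  0.19001493]
scene 17 [ 0.5483 -0.0397]
side 255 [ 0.5447 -0.0389]
mean [ 0.5465 -0.0393]
off [0.00165943 0.00134134]
t 43.77 pos [ 0.5449 -0.0412  0.1903] psi 0.29 F [-0.3 -0.4 -0.8] M [-0.03 -0.05  0.07] op 0.817 q [ 0.29  0.69 -0.5   1.85  0.47  0.72 -0.46]
1 -0.0003 0.0025 0.0252 | -0.0008 -0.0005 0.0008
2 -0.0003 0.0024 0.0252 | -0.0008 -0.0005 0.0008
```

>>> apply_moves(series=[{"x":-0.0018,"y":0.006,"z":0.01,"wx":-0.001,"wy":0,"wz":0.001,"fingers":-1},{"x":0,"y":0,"z":0.01,"wx":0,"wy":0,"wz":0,"fingers":-1},{"x":0,"y":0,"z":0,"wx":0,"wy":0,"wz":0,"fingers":-1}])

```text
clock: 44.15
tool_pos: [0.5434, -0.0467, 0.1733]
eef_rot: [1.0, 0.001, 0.002, -0.001]
contact_force: [-0.5, 0.5, -1.1]
opening: 0.815
```

```bash
python3 goto.py .5433 -.046 .15 0 .01
```

```text
t 44.15 pos [ 0.5434 -0.0467  0.1733] psi 0.07 F [-0.5  0.5 -1.1] M [-0.04 -0.09 -0.04] op 0.815 q [ 0.29  0.71 -0.48  1.87  0.49  0.68 -0.48]
1 -0.0001 -0.0003 0.0097 | -0.0001 -0.0003 0.0001
2 -0.0001 -0.0003 0.0097 | -0.0001 -0.0003 0.0001
3 -0.0001 -0.0003 0.0097 | -0.0001 -0.0003 0.0001
```

>>> apply_moves(series=[{"x":0,"y":-0.0005,"z":0.0097,"wx":0,"wy":0,"wz":0,"fingers":-1},{"x":0,"y":0,"z":0.0097,"wx":0,"wy":0,"wz":0,"fingers":-1},{"x":0,"y":0,"z":0.01,"wx":0,"wy":0,"wz":0,"fingers":-1},{"x":0,"y":0,"z":0,"wx":0,"wy":0,"wz":0,"fingers":-1}])

```text
clock: 44.65
tool_pos: [0.5434, -0.0461, 0.1478]
eef_rot: [1.0, 0.001, 0.001, -0.001]
contact_force: [-0.4, 0.5, 0.0]
opening: 0.816
```

```bash
python3 goto.py .5433 -.046 .102 0 .015
```

```text
t 44.65 pos [ 0.5434 -0.0461  0.1478] psi 0.07 F [-0.4  0.5  0. ] M [-0.08 -0.09  0.04] op 0.816 q [ 0.27  0.75 -0.45  1.89  0.52  0.62 -0.51]
1 -0.0001 -0.0 0.0143 | -0.0001 -0.0002 0.0001
2 -0.0001 -0.0 0.0143 | -0.0001 -0.0002 0.0001
3 -0.0001 -0.0 0.0143 | -0.0001 -0.0002 0.0001
4 -0.0001 -0.0 0.0143 | -0.0001 -0.0002 0.0001
```

Can c is inside b with no contact force. I continue down to just above the floor.

>>> apply_moves(series=[{"x":0,"y":0,"z":0.0143,"wx":0,"wy":0,"wz":0,"fingers":-1},{"x":0,"y":0,"z":0.0143,"wx":0,"wy":0,"wz":0,"fingers":-1},{"x":0,"y":0,"z":0.0143,"wx":0,"wy":0,"wz":0,"fingers":-1},{"x":0,"y":0,"z":0.012,"wx":0,"wy":0,"wz":0,"fingers":-1},{"x":0,"y":0,"z":0.002,"wx":0,"wy":0,"wz":0,"fingers":-1},{"x":0,"y":0,"z":0,"wx":0,"wy":0,"wz":0,"fingers":-1}])

```text
clock: 45.4
tool_pos: [0.5437, -0.0458, 0.0988]
eef_rot: [1.0, 0.001, 0.001, -0.001]
contact_force: [0.4, -0.2, 0.2]
opening: 0.817
```

```bash
python3 goto.py .5433 -.046 .0992 0 .015
```

```text
t 45.4 pos [ 0.5437 -0.0458  0.0988] psi 0.08 F [ 0.4 -0.2  0.2] M [-0.01 -0.04 -0.03] op 0.817 q [ 0.23  0.82 -0.38  1.91  0.58  0.52 -0.56]
1 -0.0005 0.0002 -0.0005 | -0.0004 -0.0008 0.0005
```

>>> apply_moves(series=[{"x":0,"y":0,"z":0,"wx":0,"wy":0,"wz":0,"fingers":1},{"x":0,"y":0,"z":0,"wx":0,"wy":0,"wz":0,"fingers":1},{"x":0,"y":0,"z":0,"wx":0,"wy":0,"wz":0,"fingers":1},{"x":0,"y":0,"z":-0.04,"wx":0,"wy":0,"wz":0,"fingers":1},{"x":0,"y":0,"z":-0.06,"wx":0,"wy":0,"wz":0,"fingers":1},{"x":0,"y":0,"z":-0.06,"wx":0,"wy":0,"wz":0,"fingers":1},{"x":-0.02,"y":0,"z":-0.06,"wx":0,"wy":0,"wz":0,"fingers":1},{"x":-0.06,"y":0,"z":0,"wx":0,"wy":0,"wz":0,"fingers":1}])

```text
clock: 46.4
tool_pos: [0.4821, -0.0455, 0.2815]
eef_rot: [1.0, 0.001, 0.005, -0.002]
contact_force: [-1.3, -0.4, -0.9]
opening: 0.999
```

```bash
python3 -c "
from h import *
from canfit import canfit
st()
o=np.array([.544,-.045])
canfit(.065,o,.058,.004);canfit(.095,o,.045,.004);canfit(.125,o,.032,.004,20)
p,d=snapshot('scene');q,d=snapshot('side')
a=cv2.resize(p[120:280,180:500],(800,400));save(a,'fin1');save(cv2.resize(q[90:290,240:480],(720,600)),'fin2')
"
```

```text
t 46.4 pos [ 0.4821 -0.0455  0.2815] psi 0.06 F [-1.3 -0.4 -0.9] M [-0.06 -0.01 -0.01] op 0.999 q [ 0.39  0.49 -0.59  1.92  0.36  0.83 -0.39]
scene 198 [ 0.5422 -0.046 ]
side 354 [ 0.5436 -0.0467]
mean [ 0.5429 -0.0464]
scene 187 [ 0.5449 -0.0459]
side 324 [ 0.543  -0.0451]
mean [ 0.544  -0.0455]
scene 113 [ 0.5467 -0.0456]
side 225 [ 0.5431 -0.0443]
mean [ 0.5449 -0.045 ]
```

View pics/fin1.png

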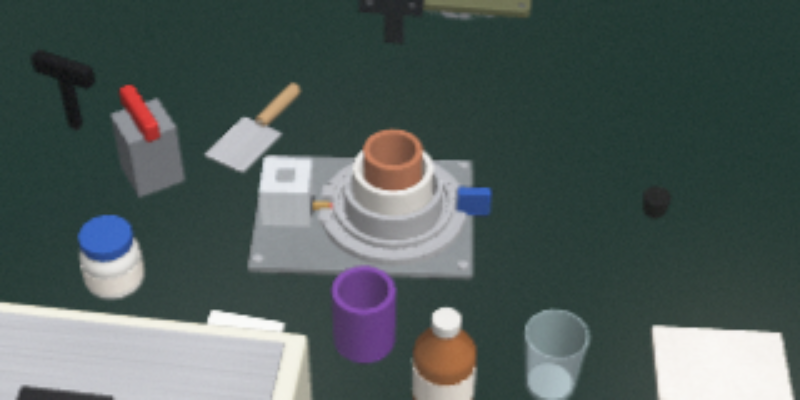

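View pics/fin2.png

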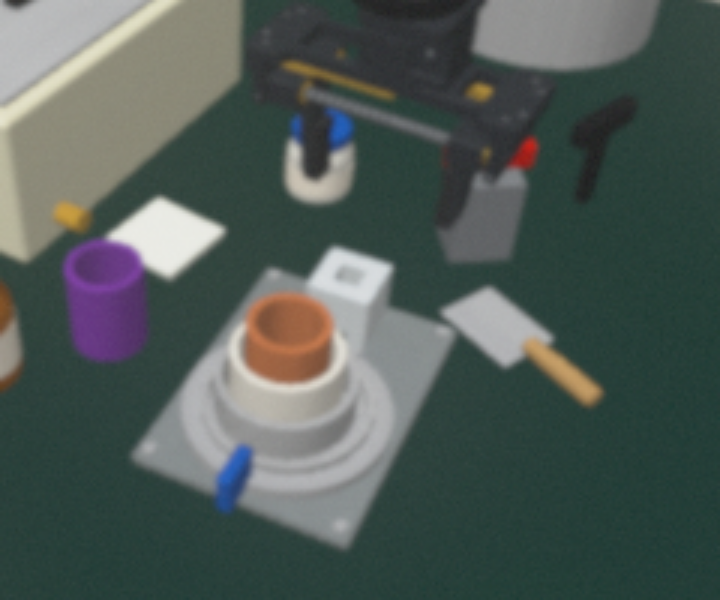

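The three cans are nested upright inside the rim, the wrench is back in its rack, and nothing else has moved. I hand the job in.

```bash
python3 -c "
from h import *
st();print(finish_job())"
```

```text
t 46.8 pos [ 0.4795 -0.0463  0.2778] psi 0.09 F [-0.5  0.4  0.1] M [-0.07 -0.06  0.02] op 0.997 q [ 0.39  0.49 -0.59  1.92  0.36  0.83 -0.39]
the job is handed in; nothing more can be done
None
```

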